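Put the forge tools back in their inserts

TASK

The forging class is over: put the four tools back in the plywood inserts, each in the cutout of its own shape. The hammer, the locking pliers and the cold chisel must lie flat on the bottom of their pockets, and the step gauge must be pressed down between its two sprung rollers until it stands on the bottom. Leave the mug and the tin where they stand.

Things in the scene. Friction and masses are not known exactly. Their poses are not given: they have to be found in the camera images.
- hammer: Loose cross-peen hammer lying on its side, 150 mm long (x = -75 to +75), 26 high, 0.5 kg. Wooden handle 22 wide (y), 24 high, x = -75 to +49; dark steel head x = +49 to +75, y = -42 to +42. Centre of mass near x = +50; grip the handle across y near x = +20. Origin at the middle of its underside; z up. 
- pliers: Loose steel locking pliers lying flat, 140 mm long (x), 20 high, 0.34 kg. Body 36 wide (y), straight sides, x = -25 to +25; jaws 24 wide, x = +25 to +70; two handles, 18 high, spreading to 52 overall at x = -70 (a small screw knob ends at -74). Grip the body across y at the origin. Origin at the middle of its underside; z up. 
- chisel: Loose cold chisel, a square dark steel bar 18 x 18 mm, 140 long (x = -70 to +70), 0.3 kg; the 40 mm towards +x taper to an edge 18 wide; full section from x = -70 to +30. Grip across y at the origin. Origin at the middle of its underside; z up. 
- gauge: Loose aluminium step gauge, a three-step block 84 mm long (x), 28 wide (y), 0.25 kg. Tops 32 mm high (x = -42 to -14), 42 (x = -14 to +14) and 52 (x = +14 to +42). Below 7 mm height the long sides taper to a foot 20 wide. Grip across y at the origin. Origin at the middle of its underside; z up. 
- hammer_insert: Fixed plywood insert 180 x 114 x 10 mm, T-shaped pocket 7 deep, black floor 3 above the bench: handle slot 38 wide (y), x = -83 to +41; head slot 100 wide (y), x = +41 to +83; 8 clear all round the hammer, which belongs in it with origins and x axes together (head to +x). Origin at the middle of its underside; z up. 
- pliers_insert: Fixed plywood insert 172 x 84 x 10 mm, stepped pocket 7 deep, black floor 3 above the bench: 68 wide (y), x = -78 to +33, for body and handles; 40 wide, x = +33 to +78, for the jaws; 8 clear round the pliers, which belong in it with origins and x axes together (jaws to +x). Origin at the middle of its underside; z up. 
- chisel_insert: Fixed plywood insert 172 x 54 x 10 mm, one plain slot 156 long (x), 34 wide (y), 7 deep, black floor 3 above the bench; 8 clear all round the chisel, which lies in it with origins together, either end first. Origin at the middle of its underside; z up. 
- gauge_insert: Fixed plywood insert 120 x 84 x 24 mm, pocket 100 (x) x 50 (y), 21 deep, black floor 3 above the bench. In it two steel rollers along x, 16 thick, 25 apart, centres 15.5 above the bench, spring aside up to 9 each (2.5 N + 0.3 N/mm). The gauge stops half-way by its own weight; a push of 3 to 10 N takes it down to the floor; origins and x axes together, either way round. Origin at the middle of its underside; z up. 
- mug: White mug 76 mm across and 85 mm high, a bystander. Origin at the middle of its underside.
- tin: Steel tin 70 mm across and 70 mm high, a bystander. Origin at the middle of its underside.
There are look-alikes about, which are no part of the job. What is shaped like the pliers_insert but red is not meant. What is meant by the chisel is not yellow, and is the smaller of those in its own colour.

How it is judged:
By the outcome, as a careful person would: the job done as asked, in the order asked, and still so for the second after the job is handed in, with the robot touching nothing.
It also fails if it takes over 99 s, if anything falls off the work surface, if the arm or the gripper's body presses on something with over 40 N, if the wrist force passes 120 N, or if a joint passes its speed limit or range.

ROBOT

A 6-joint arm with a two-finger parallel gripper is mounted at the origin on the work surface. World frame = base frame: x ahead of the robot, y to its left, z up, the work surface at z = 0. Lengths are in m, angles in rad, forces in N, time in s.
With the tool pointing down it reaches from about 0.35 to 0.975 m from the base axis. Payload 4.9 kg.
Tool frame: the origin (TCP) lies on the mounting face of the last link; the fingertips stand 173 mm ahead of it and the grasp point (between the pads) lies 155 mm ahead of it; z points along the fingers, y is the direction in which the jaws open and shut (so a half turn about z gives the same grasp; the last joint's range is limited). The gripper opens to 85 mm and grips with 20 to 120 N. Pads are 22 mm wide; open, the fingers measure 114 mm over their backs; the gripper's body (76 mm by 85 mm) begins 54 mm behind the grasp point. The pads swing forward as they close: fully open they stand 13 mm farther back than shut.
Start: joints at [-1.392, 0.053, 1.613, -0, 1.476, -0.119], TCP at [0.183, -0.597, 0.405] pointing down, gripper open.
Joint ranges: [-3.01, 3.01], [-1.01, 2.22], [0.06, 2.58], [-1.02, 4.17], [0.09, 2.62], [-3.14, 3.14]. Speed limits (rad/s): [2.57, 2.57, 3.14, 3.14, 3.14, 3.14].

INTERFACE

Orientations are given as a rotation vector (axis times angle).
In Python, from station import ctrl gives the robot as it stands. The module is installed in compiled form; this text tells all that it offers.
- The arm moves only by the tool jog_arm, never from a script. Its argument "steps" is a list of rows, each a list of 2 entries, a list of its own where there are three numbers: the shift along the tool's x, y, z in cm, then the turn, a rotation vector about the tool's x, y, z in degrees. In form: [[[tx, ty, tz], [rx, ry, rz]], ...]. A call has 1 to 8 rows; each row shifts and turns the pose as measured when the row begins, along the tool's axes as they then stand; what a row does not reach is not made up. A row lasts 1/10 s, in which the tool goes at most 50 mm and 8.59 degrees, less where a joint would pass 70% of its speed; a pose out of reach is approached as far as the arm can. A call is refused whole if a number of a shift passes 5 or a number of a turn 8.59, either way. A call with a gripper value outside its range is refused whole. "fingers" is the gripper command: -1 is shut, 1 is fully open, values between are in proportion, set as the call begins (left out, the last holds). The fingers move at their own pace and stop on an object; "grip_force" is the grip in N (left out, the last holds). Time passes only in rows, so rows that do not move let the fingers close. It gives the time, the measured TCP pose, the force and the opening at its end, in the units of the state.
- ctrl.get_obs(): the state, without advancing time (a new reading comes with each control period).
- ctrl.get_image(name): name is "scene" or "top" or "wrist"; returns the picture (384x512x3 uint8, red, green, blue); there is no depth.
- ctrl.camera_info(name): a dict with "K" (3x3 intrinsics, pixels), "camera_from_world" (4x4, takes a point from world to camera coordinates). Camera axes: x right, y up, looking along -z (the intrinsics and any distortion apply to the point x, -y, -z); pixel columns grow to the right and rows downward; lengths in m; the calibration is good to about 2 mm. A picture is of the moment at which its call begins: read the wrist's pose just before it. camera_info takes no time and is no camera call; for the wrist camera it gives the pose at the moment of the call.
- ctrl.finish_job(): hands the job in, once; it reports no verdict.
The state is a dict: "t": time; "q": joint angles; "dq": joint speeds; "effort": joint torques, N m; "tool_pos": TCP position; "tool_rot": TCP orientation; "contact_force": force on the tool from outside, world axes, zero at the start; "wrist_torque": the same for the moment, N m; "opening": finger opening in m.
Only numpy, scipy, OpenCV 4.12 (cv2) and the standard library are available. Lean on these libraries where they do the work, as an engineer would, in place of code of your own. Each camera call takes 0.05 s, during which the arm holds its last target.

## Working session

There is one attempt and no reset: what is moved stays moved. The work goes in short steps, Python scripts to look and compute and a tool call to move; the robot and the scene stay as the last step left them, time stands still between calls to the robot, and variables do not carry over. Pictures are saved under pics/ and viewed, and the job is handed in when it is done.

Besides the shell and the picture viewer there is one more tool, called after "Call:" as name(argument=value, ...) on one line, values as JSON. jog_arm: Moves the arm, as the interface text tells. Its arguments: {"type":"object","properties":{"steps":{"type":"array","items":{"type":"array"}},"fingers":{"type":"number"},"grip_force":{"type":"number"}},"required":["steps"]}

```bash
mkdir -p pics; ls; python3 - <<'E'
from station import ctrl
import cv2,numpy as np
o=ctrl.get_obs()
print({k:np.round(v,3) for k,v in o.items()})
for n in ["scene","top","wrist"]:
    im=ctrl.get_image(n); cv2.imwrite(f"pics/{n}0.png",im[:,:,::-1])
    c=ctrl.camera_info(n); print(n,{k:(np.round(v,4).tolist() if not isinstance(v,str) else v) for k,v in c.items()})
E
```

```text
pics
{'t': np.float64(0.0), 'q': array([-1.392,  0.053,  1.614, -0.   ,  1.476, -0.119]), 'dq': array([ 0.   , -0.   ,  0.001, -0.001,  0.002,  0.001]), 'effort': array([-1.0000e-03, -3.9368e+01, -3.7018e+01, -0.0000e+00,  7.0000e-03,
       -0.0000e+00]), 'tool_pos': array([ 0.183, -0.597,  0.403]), 'tool_rot': array([-3.105, -0.466,  0.   ]), 'contact_force': array([-0.538,  0.654, -0.713]), 'wrist_torque': array([ 0.019, -0.01 , -0.027]), 'opening': np.float64(0.085)}
scene {'K': [[427.8212, 0.0, 264.6174], [0.0, 427.8212, 193.1636], [0.0, 0.0, 1.0]], 'camera_from_world': [[0.5178, 0.8555, -0.0015, -0.29], [-0.6051, 0.3676, 0.7062, 0.2428], [0.6047, -0.3647, 0.708, -1.6859], [0.0, 0.0, 0.0, 1.0]]}
top {'K': [[443.6426, 0.0, 258.4705], [0.0, 443.6426, 188.5898], [0.0, 0.0, 1.0]], 'camera_from_world': [[0.0203, -0.9995, -0.0224, 0.0607], [0.9832, 0.0159, 0.1821, -0.4324], [-0.1817, -0.0257, 0.983, -1.4558], [0.0, 0.0, 0.0, 1.0]]}
wrist {'K': [[267.8477, 0.0, 256.9885], [0.0, 267.8477, 189.2825], [0.0, 0.0, 1.0]], 'camera_from_world': [[0.2934, -0.956, -0.002, -0.6235], [0.91, 0.28, -0.3058, 0.0394], [0.2929, 0.0879, 0.9521, -0.3811], [0.0, 0.0, 0.0, 1.0]]}
```

View pics/top0.png

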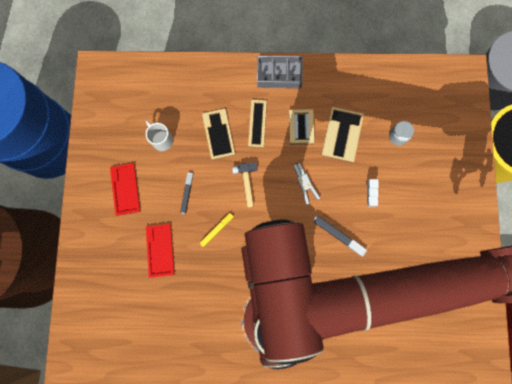

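View pics/scene0.png

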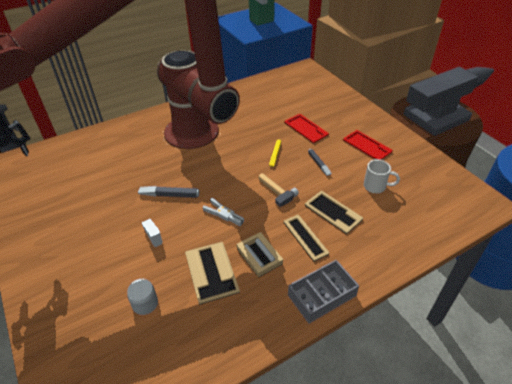

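View pics/wrist0.png

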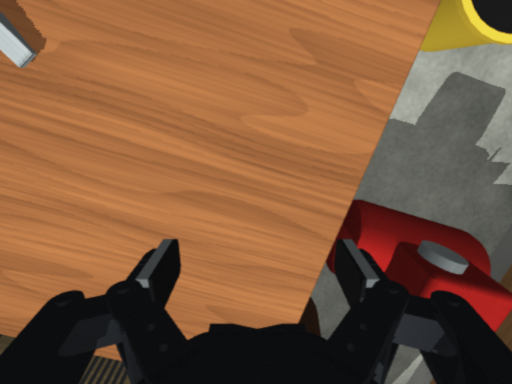

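The top view shows everything: the two red pliers_insert look-alikes at (124,188) and (160,249), and the plywood one at (218,134). Three bars could be the chisel: yellow (217,229), dark long (340,236) and dark short (187,192). I'll enlarge a crop and measure.

```bash
cat > h.py <<'E'
import numpy as np,cv2
from scipy.spatial.transform import Rotation as R
from station import ctrl
def proj(ci,p):
    p=np.atleast_2d(p);K=np.array(ci["K"]);T=np.array(ci["camera_from_world"])
    c=p@T[:3,:3].T+T[:3,3]; x=c*[1,-1,-1]; u=x@K.T; return u[:,:2]/u[:,2:]
def ray(ci,uv,z):
    uv=np.atleast_2d(np.asarray(uv,float));K=np.array(ci["K"]);T=np.array(ci["camera_from_world"])
    d=np.c_[uv,np.ones(len(uv))]@np.linalg.inv(K).T*[1,-1,-1]
    C=-T[:3,:3].T@T[:3,3]; w=d@T[:3,:3]
    return C+w*((z-C[2])/w[:,2])[:,None]
def rect(pts):
    (cx,cy),(w,h),a=cv2.minAreaRect(np.float32(np.asarray(pts)[:,:2]*1000))
    if w<h: w,h,a=h,w,a+90
    return (round(cx,1),round(cy,1)),(round(w,1),round(h,1)),round((a+90)%180-90,1)
E
python3 - <<'E'
from h import *
im=cv2.imread("pics/top0.png")
c=im[95:285,100:420]; cv2.imwrite("pics/topcrop.png",cv2.resize(c,None,fx=2.5,fy=2.5,interpolation=cv2.INTER_CUBIC))
print(ctrl.camera_info("wrist"))
o=ctrl.get_obs();T=np.array(ctrl.camera_info("wrist")["camera_from_world"])
C=-T[:3,:3].T@T[:3,3];Rt=R.from_rotvec(o["tool_rot"]).as_matrix()
print(Rt.T@(C-o["tool_pos"]), Rt.T@T[:3,:3].T, Rt)
E
```

```text
{'K': array([[267.84774511,   0.        , 256.9884768 ],
       [  0.        , 267.84774511, 189.28245591],
       [  0.        ,   0.        ,   1.        ]]), 'camera_from_world': array([[ 0.29343339, -0.95597737, -0.00202993, -0.62345748],
       [ 0.91001228,  0.27997386, -0.30576508,  0.03943188],
       [ 0.29287283,  0.08787443,  0.95210482, -0.38109956],
       [ 0.        ,  0.        ,  0.        ,  1.        ]])}
[ 0.07896643 -0.00051775  0.03008834] [[-5.87196721e-06  9.52031071e-01  3.06001371e-01]
 [ 9.99999939e-01 -1.01677096e-04  3.35526999e-04]
 [ 3.50545459e-04  3.06001354e-01 -9.52031012e-01]] [[ 9.55977731e-01  2.93439113e-01 -2.56162010e-04]
 [ 2.93439121e-01 -9.55976290e-01  1.67808611e-03]
 [ 2.47531294e-04 -1.67938091e-03 -9.99998559e-01]]
```

View pics/topcrop.png

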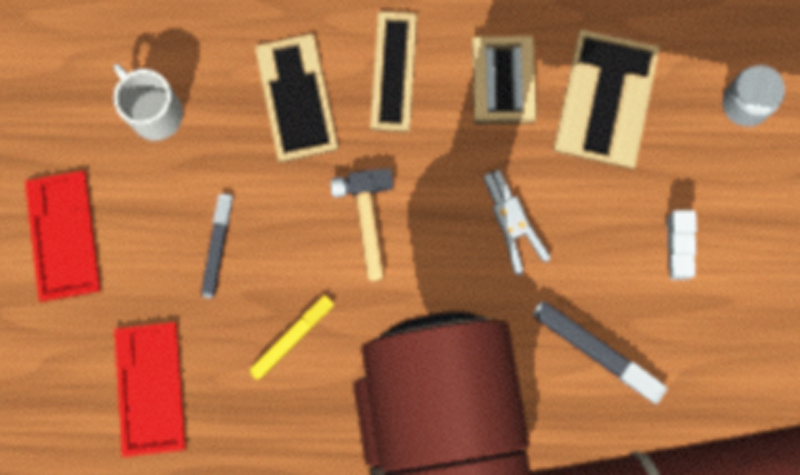

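The crop shows the small dark chisel (full crop pixels 217,245; tip bright, up), the bigger dark look-alike at (600,350), and the yellow one at (290,335). The chisel is the short dark one, since it isn't yellow and is smaller than the other dark one. The plywood pliers insert is at (296,97), with its jaw slot up. Next I'll measure by masks.

```bash
python3 - <<'E'
from h import *
im=cv2.imread("pics/top0.png"); ci=ctrl.camera_info("top")
b,g,r=[im[...,i].astype(int) for i in range(3)]
black=((im.max(2)<45)).astype(np.uint8)
def comps(m,name,z,amin=60,amax=4000,box=(95,100,285,420)):
    mm=np.zeros_like(m); y0,x0,y1,x1=box; mm[y0:y1,x0:x1]=m[y0:y1,x0:x1]
    n,l,s,c=cv2.connectedComponentsWithStats(mm)
    for i in range(1,n):
        if amin<s[i,4]<amax:
            cs,_=cv2.findContours((l==i).astype(np.uint8),cv2.RETR_EXTERNAL,cv2.CHAIN_APPROX_NONE)
            k=max(cs,key=len)[:,0]
            print(name,s[i,4],np.round(c[i],1),"rect",rect(ray(ci,k,z)),"cen",np.round(ray(ci,c[i],z)[0,:2]*1000,1))
comps(black,"black",.003)
hsv=cv2.cvtColor(im,cv2.COLOR_BGR2HSV)
H,S,V=cv2.split(hsv)
ply=((H>12)&(H<30)&(S>50)&(S<140)&(V>130)).astype(np.uint8)
comps(ply,"ply",.01)
grey=((S<70)&(V>45)).astype(np.uint8)
comps(grey,"grey",.018,30)
E
```

```text
black 263 [257.  123.2] rect ((675.5, 79.8), (142.3, 24.2), -2.8) cen [674.3  79.7]
black 499 [343.3 128.8] rect ((639.8, -220.0), (156.4, 91.3), -13.9) cen [ 657.6 -225.8]
black 547 [218.6 136.2] rect ((633.6, 216.8), (143.3, 58.2), 13.2) cen [624.4 214.8]
black 133 [301.3 127. ] rect ((664.4, -78.3), (85.2, 17.7), 0.2) cen [662.2 -77.6]
black 94 [273.  222.8] rect ((320.3, 20.0), (114.2, 12.7), -79.8) cen [320.4  17.6]
ply 435 [257.1 123.1] rect ((673.7, 79.2), (179.0, 59.2), -1.8) cen [672.5  79.2]
ply 1032 [341.6 138.5] rect ((636.2, -220.7), (185.8, 118.3), -12.6) cen [ 619.9 -218. ]
ply 557 [217.5 131.3] rect ((632.6, 216.3), (179.5, 89.3), 13.4) cen [640.2 218.3]
ply 454 [301.8 125.8] rect ((662.5, -77.7), (128.9, 87.9), 0.4) cen [664.6 -78.7]
ply 249 [247.4 189.2] rect ((434.6, 107.6), (127.3, 25.7), 10.5) cen [434.1 107.6]
grey 114 [306.3 125.5] rect ((661.5, -94.1), (95.2, 15.7), 2.6) cen [662.9 -94. ]
grey 123 [296.  126.3] rect ((659.2, -58.0), (91.6, 14.1), 0.3) cen [659.5 -57.9]
grey 586 [158.4 135.8] rect ((620.8, 423.4), (109.7, 91.8), 3.8) cen [618.4 425.1]
grey 441 [401.2 132.7] rect ((641.0, -423.7), (95.4, 68.3), -44.2) cen [ 641.1 -423.6]
grey 196 [244.4 167.7] rect ((508.3, 120.4), (85.1, 30.2), -80.2) cen [507.9 119.3]
grey 360 [304.7 182.6] rect ((457.8, -84.4), (143.8, 52.2), 27.6) cen [458.7 -88.7]
grey 220 [186.3 192. ] rect ((417.7, 317.4), (144.6, 19.9), -8.1) cen [419.2 316.6]
grey 294 [372.4 192. ] rect ((428.4, -318.7), (94.3, 37.3), -1.4) cen [ 429.8 -318.4]
grey 480 [340.5 236. ] rect ((282.3, -205.1), (202.3, 29.7), 54.2) cen [ 278.7 -208.2]
grey 34 [358.9 280.6] rect ((133.8, -266.4), (32.0, 11.9), 30.8) cen [ 133.6 -266.7]
```

Call:
jog_arm(steps=[[[3,-3.7,0],[0,0,0]],[[3,-3.7,0],[0,0,0]],[[3,-3.7,0],[0,0,0]],[[3,-3.7,0],[0,0,0]],[[3,-3.7,0],[0,0,0]],[[3,-3.7,0],[0,0,0]],[[3,-3.7,0],[0,0,0]],[[3,-3.7,0],[0,0,0]]], fingers=1)

```text
t: 0.95
tool_pos: [0.3279, -0.236, 0.3997]
tool_rot: [-3.102, -0.447, 0.0]
contact_force: [2.1, -0.2, 0.2]
opening: 0.0855
```

```bash
cat >> h.py <<'E'
def go(x,y,z,yaw):
    "print turn needed about tool axes, and shift in the tool axes after that turn"
    o=ctrl.get_obs();Rt=R.from_rotvec(o["tool_rot"])
    c,s=np.cos(np.radians(yaw)),np.sin(np.radians(yaw))
    best=None
    for k in (1,):
        Rg=R.from_matrix(np.array([[c,s,0],[s,-c,0],[0,0,-1.]])*1.0)
    turn=(Rt.inv()*Rg).as_rotvec(degrees=True)
    d=np.array([x,y,z])-o["tool_pos"]
    print("t %.2f pos %s yaw %.1f F %s op %.1f q6 %.2f"%(o["t"],np.round(o["tool_pos"]*1000,1),np.degrees(np.arctan2(Rt.as_matrix()[1,0],Rt.as_matrix()[0,0])),np.round(o["contact_force"],1),o["opening"]*1000,o["q"][5]))
    print("turn",np.round(turn,2),"shift now",np.round(Rt.inv().apply(d)*100,2),"after turn",np.round(Rg.inv().apply(d)*100,2),"cm; n=",round(np.linalg.norm(d)/.05,1))
E
python3 -c "
from h import *
go(.466,.1135,.36,10.5)"
```

```text
t 0.95 pos [ 327.9 -236.   399.7] yaw 16.4 F [ 2.1 -0.2  0.2] op 85.5 q6 0.47
turn [-0.46 -0.03  5.9 ] shift now [ 23.12 -29.6    4.23] after turn [ 19.95 -31.85   3.97] cm; n= 7.6
```

Call:
jog_arm(steps=[[[0,0,0.5],[0,0,5.9]],[[2.8,-4.1,0.5],[0,0,0]],[[2.8,-4.1,0.5],[0,0,0]],[[2.8,-4.1,0.5],[0,0,0]],[[2.8,-4.1,0.5],[0,0,0]],[[2.8,-4.1,0.5],[0,0,0]],[[2.8,-4.1,0.5],[0,0,0]],[[2.8,-4.1,0.5],[0,0,0]]])

```text
t: 1.75
tool_pos: [0.4665, 0.0849, 0.3621]
tool_rot: [-3.126, -0.276, -0.009]
contact_force: [0.4, -0.2, 0.5]
opening: 0.0857
```

```bash
python3 -c "
from h import *
go(.466,.1135,.36,10.5)"
```

```text
t 1.75 pos [466.5  84.9 362.1] yaw 10.1 F [ 0.4 -0.2  0.5] op 85.7 q6 1.42
turn [-0.16 -0.36 -0.4 ] shift now [ 0.45 -2.82  0.22] after turn [ 0.48 -2.82  0.21] cm; n= 0.6
```

Call:
jog_arm(steps=[[[0.5,-2.8,0.2],[0,0,0]],[[0,0,0],[0,0,0]]])

```text
t: 1.95
tool_pos: [0.4669, 0.119, 0.3586]
tool_rot: [-3.124, -0.288, -0.006]
contact_force: [-0.4, 0.2, -0.2]
opening: 0.0853
```

```bash
cat >> h.py <<'E'
def shot(name,cam="wrist"):
    ci=ctrl.camera_info(cam); im=ctrl.get_image(cam)[:,:,::-1].copy()
    cv2.imwrite(f"pics/{name}.png",im); np.savez(f"pics/{name}.npz",**{k:np.array(v) for k,v in ci.items()}); return im,ci
def comps(im,m,name,z,amin=200,amax=60000,fit=True,rows=384):
    m=m.astype(np.uint8).copy(); m[rows:]=0
    m=cv2.morphologyEx(m,cv2.MORPH_OPEN,np.ones((3,3),np.uint8)); ci=CI[0]
    n,l,s,c=cv2.connectedComponentsWithStats(m)
    for i in range(1,n):
        if amin<s[i,4]<amax:
            cs,_=cv2.findContours((l==i).astype(np.uint8),cv2.RETR_EXTERNAL,cv2.CHAIN_APPROX_NONE)
            k=max(cs,key=len)[:,0]
            print(name,s[i,4],np.round(c[i],1),"rect",rect(ray(ci,k,z)))
CI=[None]
E
python3 - <<'E'
from h import *
im,ci=shot("w1"); CI[0]=ci
go(.466,.1135,.36,10.5)
H,S,V=cv2.split(cv2.cvtColor(im,cv2.COLOR_BGR2HSV))
comps(im,(H>12)&(H<30)&(S>50)&(S<140)&(V>130),"ply",.024)
comps(im,(S<80)&(V>30)&(V<160),"grey",.026)
E
```

```text
t 2.00 pos [467.  117.8 358.7] yaw 10.4 F [ 0.4  0.1 -0.9] op 85.3 q6 1.48
turn [-0.19 -0.24 -0.05] shift now [-0.17  0.4  -0.13] after turn [-0.17  0.4  -0.13] cm; n= 0.1
ply 2139 [202.   55.1] rect ((589.5, 201.0), (85.4, 82.2), 13.3)
ply 1791 [322.8  40.5] rect ((621.6, 81.0), (75.0, 53.5), -2.4)
ply 2490 [466.9  57.1] rect ((639.3, -79.9), (84.3, 78.1), -88.2)
ply 1566 [265.6 198.3] rect ((434.6, 104.5), (118.6, 20.9), 10.5)
grey 958 [22.1 10.8] rect ((586.3, 378.2), (45.9, 22.2), -79.6)
grey 4053 [203.2  37.9] rect ((596.8, 199.7), (67.8, 58.9), 12.0)
grey 455 [318.9  17.6] rect ((631.0, 89.0), (42.9, 14.7), -2.1)
grey 762 [465.4  35.6] rect ((645.3, -57.5), (66.0, 10.3), 2.0)
grey 1410 [496.6  42.7] rect ((648.0, -91.9), (71.0, 20.7), 1.8)
grey 1583 [272.9 139.8] rect ((508.3, 116.3), (82.2, 30.0), -79.5)
grey 1519 [ 94.8 191.6] rect ((420.6, 307.0), (134.4, 23.0), -8.2)
grey 1215 [414.1 185.2] rect ((462.3, -74.9), (138.3, 33.1), 16.7)
grey 594 [151.9 264.1] rect ((326.7, 234.3), (84.8, 23.2), -16.3)
grey 596 [362.1 264.2] rect ((377.5, -34.2), (84.2, 22.6), 37.7)
grey 204 [417.2 291. ] rect ((346.0, -121.5), (36.1, 16.9), 56.3)
grey 1050 [119.1 344.8] rect ((165.5, 278.9), (132.3, 55.4), 18.5)
```

View pics/w1.png

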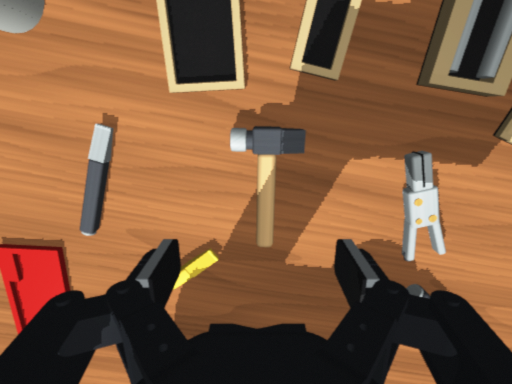

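The wrist view shows the hammer handle at (265,200) and its head at (270,140). The handle-to-head spacing is 74.6 mm against 75 expected, and the yaw is 10.4°, so the origin is about (447.4,106). The grip point is (467,109.6).

```bash
python3 -c "
from h import *
go(.467,.1096,.181,10.4)"
```

```text
t 2.00 pos [467.  117.8 358.7] yaw 10.4 F [ 0.4  0.1 -0.9] op 85.3 q6 1.48
turn [-0.19 -0.24  0.05] shift now [-0.22  0.86 17.77] after turn [-0.15  0.8  17.77] cm; n= 3.6
```

Call:
jog_arm(steps=[[[-0.15,0.8,3],[0,0,0]],[[0,0,4],[0,0,0]],[[0,0,4],[0,0,0]],[[0,0,2.5],[0,0,0]],[[0,0,1.5],[0,0,0]],[[0,0,0],[0,0,0]]])

```text
t: 2.6
tool_pos: [0.4682, 0.1036, 0.2064]
tool_rot: [-3.129, -0.276, -0.015]
contact_force: [0.4, -0.1, -0.7]
opening: 0.0854
```

```bash
python3 -c "
from h import *
go(.467,.1096,.181,10.4)"
```

```text
t 2.60 pos [468.2 103.6 206.4] yaw 10.1 F [ 0.4 -0.1 -0.7] op 85.4 q6 1.46
turn [ 0.04 -0.56 -0.31] shift now [-0.03 -0.62  2.54] after turn [-0.   -0.62  2.54] cm; n= 0.5
```

Call:
jog_arm(steps=[[[0,-0.6,1],[0,-0.5,-0.3]],[[0,0,1],[0,0,0]],[[0,0,0.4],[0,0,0]],[[0,0,0],[0,0,0]]])

```text
t: 3.0
tool_pos: [0.4685, 0.1081, 0.1835]
tool_rot: [3.128, 0.28, 0.008]
contact_force: [-0.8, 0.8, -0.4]
opening: 0.0853
```

```bash
python3 -c "
from h import *
go(.467,.1096,.181,10.4)
shot('w2')"
```

```text
t 3.00 pos [468.5 108.1 183.5] yaw 10.2 F [-0.8  0.8 -0.4] op 85.3 q6 1.46
turn [ 0.09 -0.3  -0.15] shift now [-0.12 -0.17  0.25] after turn [-0.12 -0.17  0.25] cm; n= 0.1
```

View pics/w2.png

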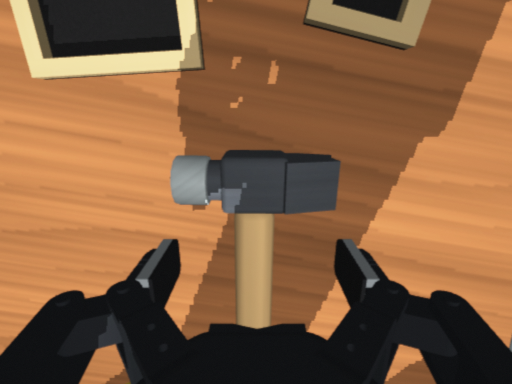

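Handle at column 255 is centred between the fingertips (columns ~170 and 345). Lowering the last bit and closing.

Call:
jog_arm(steps=[[[-0.1,-0.15,0.25],[0,-0.3,0]],[[0,0,0],[0,0,0]],[[0,0,0],[0,0,0]],[[0,0,0],[0,0,0]],[[0,0,0],[0,0,0]],[[0,0,0],[0,0,0]],[[0,0,0],[0,0,0]],[[0,0,0],[0,0,0]]], fingers=-1, grip_force=80)

```text
t: 3.85
tool_pos: [0.4684, 0.1099, 0.1834]
tool_rot: [3.127, 0.281, 0.007]
contact_force: [-0.5, -0.4, 0.5]
opening: 0.0199
```

```bash
python3 -c "
from h import *
go(.467,.1096,.181,10.4)"
```

```text
t 3.85 pos [468.4 109.9 183.4] yaw 10.3 F [-0.5 -0.4  0.5] op 19.9 q6 1.47
turn [ 0.11 -0.23 -0.12] shift now [-0.14  0.    0.24] after turn [-0.14  0.    0.24] cm; n= 0.1
```

Call:
jog_arm(steps=[[[0,0,-1],[0,0,0]],[[0,0,-2],[0,0,0]],[[0,0,-4],[0,0,0]],[[0,0,-4],[0,0,0]],[[0,0,0],[0,0,0]]])

```text
t: 4.35
tool_pos: [0.4643, 0.1097, 0.2916]
tool_rot: [3.127, 0.282, -0.02]
contact_force: [0.8, 0.3, -4.2]
opening: 0.0197
```

```bash
python3 -c "
from h import *
a=np.radians(-13)
go(.6365+.0205*np.cos(a),-.2205+.0205*np.sin(a),.30,-13)
shot('w3')"
```

```text
t 4.35 pos [464.3 109.7 291.6] yaw 10.3 F [ 0.8  0.3 -4.2] op 19.7 q6 1.47
turn [ 0.19  0.73 23.29] shift now [12.91 36.37 -0.98] after turn [26.25 28.3  -0.84] cm; n= 7.7
```

View pics/w3.png

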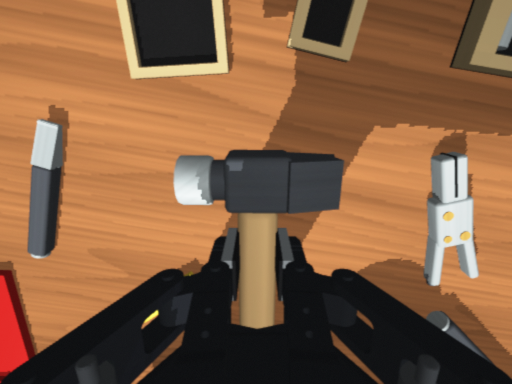

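Held level. Turning and flying towards the hammer insert, with a pause short of it to view it.

Call:
jog_arm(steps=[[[0,0,-0.3],[0,0.7,7.8]],[[0,4,0],[0,0,7.8]],[[0,4,0],[0,0,7.7]],[[2,4,0],[0,0,0]],[[2,4,0],[0,0,0]],[[2,4,0],[0,0,0]],[[2,4,0],[0,0,0]],[[0,0,0],[0,0,0]]])

```text
t: 5.2
tool_pos: [0.492, -0.1505, 0.2689]
tool_rot: [-3.117, 0.373, 0.064]
contact_force: [-0.3, 0.9, -5.3]
opening: 0.0197
```

```bash
python3 - <<'E'
from h import *
im,ci=shot("w4"); CI[0]=ci
a=np.radians(-13)
go(.6365+.0205*np.cos(a),-.2205+.0205*np.sin(a),.30,-13)
H,S,V=cv2.split(cv2.cvtColor(im,cv2.COLOR_BGR2HSV))
comps(im,(H>12)&(H<30)&(S>50)&(S<145)&(V>80),"ply",.01)
E
```

```text
t 5.25 pos [ 491.2 -148.4  267.8] yaw -13.6 F [-1.5  1.8 -5.1] op 19.9 q6 1.37
turn [ 0.04  2.51 -0.59] shift now [17.71  3.57 -4.  ] after turn [17.83  3.75 -3.22] cm; n= 3.7
ply 6039 [113.6  46.6] rect ((631.9, -75.0), (94.4, 67.0), -88.2)
ply 11297 [307.4  52.6] rect ((583.7, -212.4), (115.8, 71.7), 77.6)
ply 4232 [257.  268.9] rect ((395.9, -126.8), (140.3, 39.0), -13.6)
```

View pics/w4.png

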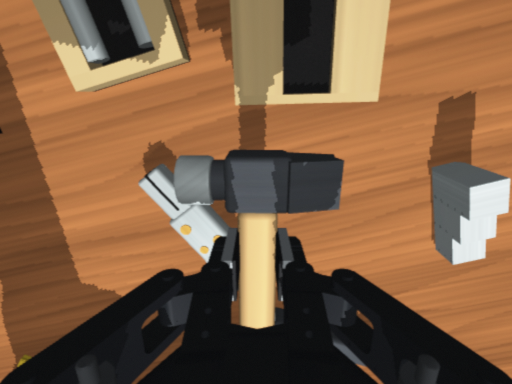

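```bash
python3 - <<'E'
from h import *
ci=dict(np.load("pics/w4.npz"))
P=ray(ci,[[235,104],[380,102],[283,92],[331,94]],.01)[:,:2]*1000; print(np.round(P,1), np.linalg.norm(P[0]-P[1]),np.linalg.norm(P[2]-P[3]))
d=P[0]-P[1]; ang=np.degrees(np.arctan2(d[1],d[0]))-90; print(ang)
a=np.radians(-13); ax=np.array([np.cos(a),np.sin(a)])
print("origin", (P[0]+P[1])/2+90*ax)
E
```

```text
[[ 561.8 -149.2]
 [ 535.8 -262.7]
 [ 561.6 -188.6]
 [ 551.1 -225.3]] 116.380081407499 38.21342649563343
-12.899619396019233
origin [ 636.48743732 -226.21621817]
```

The wrist estimate of y (-226) differs from the top one (-220.5), and the arm was still settling. I'll level the tool, settle and re-measure.

Call:
jog_arm(steps=[[[0,0,-3],[0,2.5,-0.6]],[[0,0,0],[0,0,0]],[[0,0,0],[0,0,0]],[[0,0,0],[0,0,0]]])

```text
t: 5.65
tool_pos: [0.4888, -0.1452, 0.2881]
tool_rot: [-3.115, 0.353, 0.028]
contact_force: [-0.3, 0.6, -5.3]
opening: 0.0195
```

```bash
python3 - <<'E'
from h import *
im,ci=shot("w5"); t,ct=shot("top1","top")
cv2.imwrite("pics/w5c.png",cv2.resize(im[:200,150:450],None,fx=2.5,fy=2.5,interpolation=cv2.INTER_CUBIC))
cv2.imwrite("pics/top1c.png",cv2.resize(t[95:175,240:420],None,fx=4.4,fy=4.4,interpolation=cv2.INTER_CUBIC))
go(.6365,-.2205,.30,-13)
E
```

```text
t 5.75 pos [ 488.5 -145.2  287.6] yaw -12.9 F [-0.6  0.3 -4.5] op 19.8 q6 1.36
turn [-0.26  1.12  0.08] shift now [16.08  4.02 -1.57] after turn [16.11  4.01 -1.24] cm; n= 3.3
```

View pics/w5c.png

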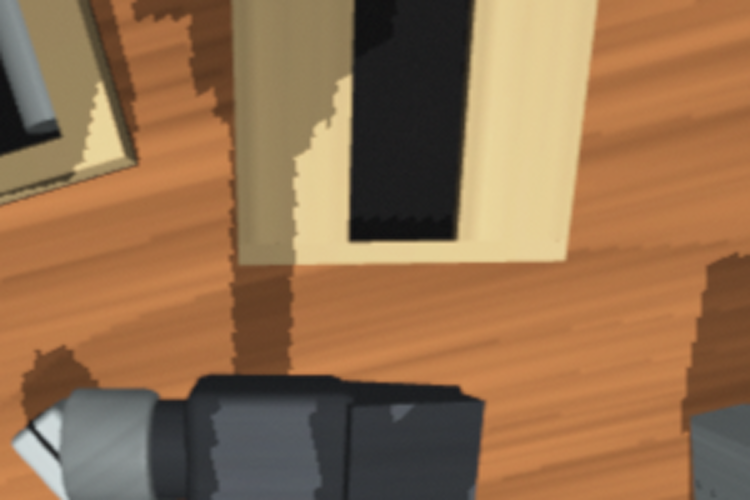

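View pics/top1c.png

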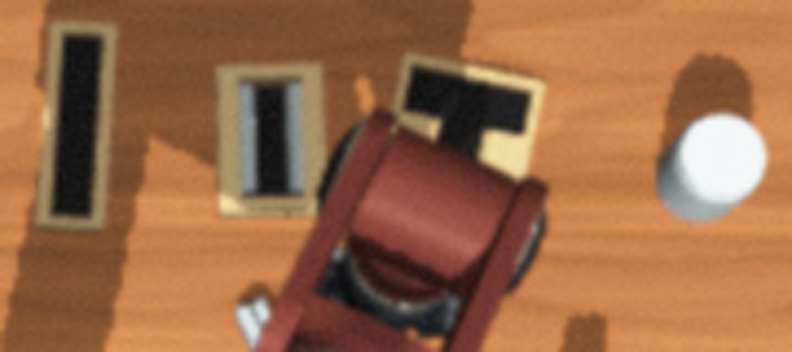

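```bash
python3 - <<'E'
from h import *
ci=dict(np.load("pics/w5.npz"))
a=np.radians(-13); ax=np.array([np.cos(a),np.sin(a)])
P=ray(ci,[[245.2,106],[376.4,104.8],[290,96.4],[332.4,96]],.01)[:,:2]*1000; print(np.round(P,1), np.linalg.norm(P[0]-P[1]),np.linalg.norm(P[2]-P[3]))
d=P[0]-P[1]; print(np.degrees(np.arctan2(d[1],d[0]))-90)
print("origin", (P[0]+P[1])/2+90*ax,(P[2]+P[3])/2+83*ax)
ct=dict(np.load("pics/top1.npz"))
Q=ray(ct,[[331.4,107],[364.1,112.7]],.01)[:,:2]*1000; d=Q[0]-Q[1]
print(np.round(Q,1),np.linalg.norm(d),np.degrees(np.arctan2(d[1],d[0]))-90,(Q[0]+Q[1])/2-90*ax)
E
```

```text
[[ 560.9 -149. ]
 [ 536.2 -261.4]
 [ 559.9 -188.9]
 [ 552.  -224.8]] 115.02098468946237 36.78071035766898
-12.412970707422275
origin [ 636.22732593 -225.45465036] [ 636.85591768 -225.53564412]
[[ 735.5 -183.5]
 [ 715.6 -298.5]] 116.67334893557046 -9.803938865508158 [ 637.84462623 -220.755548  ]
```

The two views differ by about 5 mm in y. The wrist camera agrees with where the gripper actually met the hammer, so I'll trust it (origin about (636.5,-224.5)) and check visually over the pocket.

```bash
python3 - <<'E'
from h import *
go(.657,-.2292,.26,-12.8)
E
```

```text
t 5.75 pos [ 488.5 -145.2  287.6] yaw -12.9 F [-0.6  0.3 -4.5] op 19.8 q6 1.36
turn [-0.27  1.12 -0.12] shift now [18.35  4.43  2.38] after turn [18.29  4.46  2.76] cm; n= 3.8
```

Call:
jog_arm(steps=[[[3.5,0.9,0],[-0.3,1.1,0]],[[3.5,0.9,0],[0,0,0]],[[3.5,0.9,0.5],[0,0,0]],[[3.5,0.9,0.5],[0,0,0]],[[2,0.4,0.5],[0,0,0]],[[0,0,0],[0,0,0]],[[0,0,0],[0,0,0]]])

```text
t: 6.45
tool_pos: [0.6384, -0.2182, 0.2605]
tool_rot: [-3.119, 0.347, 0.022]
contact_force: [-0.5, 0.3, -4.6]
opening: 0.0199
```

```bash
python3 - <<'E'
from h import *
shot("w6")
go(.657,-.2292,.22,-12.8)
E
```

```text
t 6.50 pos [ 638.1 -218.1  260.4] yaw -12.7 F [ 0.   0.2 -4.7] op 20.0 q6 1.35
turn [-0.12  0.84  0.09] shift now [2.15 0.68 4.01] after turn [2.09 0.67 4.04] cm; n= 0.9
```

View pics/w6.png

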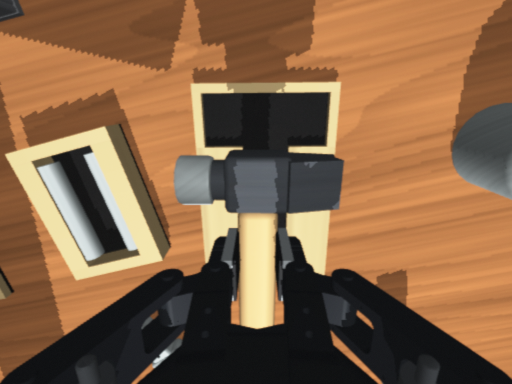

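```bash
python3 - <<'E'
from h import *
ci=dict(np.load("pics/w6.npz"))
P=ray(ci,[[191.5,83.5],[340.5,82]],.01)[:,:2]*1000;d=P[0]-P[1]
Q=ray(ci,[[202,93],[329.5,92]],.01)[:,:2]*1000;e=Q[0]-Q[1]
for X,L in((P,90),(Q,83)):
    d=X[0]-X[1]; an=np.arctan2(d[1],d[0])-np.pi/2
    print(np.linalg.norm(d),np.degrees(an),[X.mean(0)-L*np.array([np.cos(a),np.sin(a)]) for a in (an,np.radians(-12.8))])
E
```

```text
113.47433710094593 -12.178826026745151 [array([ 636.77956381, -224.26928429]), array([ 636.99057507, -223.31664104])]
98.16589220871161 -12.287672030509857 [array([ 636.86014451, -223.97039751]), array([ 637.02133332, -223.24594521])]
```

Call:
jog_arm(steps=[[[2.1,0.6,1.5],[-0.1,0.8,0]],[[0,0,1.5],[0,0,0]],[[0,0,1],[0,0,0]],[[0,0,0],[0,0,0]],[[0,0,0],[0,0,0]]])

```text
t: 7.0
tool_pos: [0.6542, -0.2259, 0.2184]
tool_rot: [-3.121, 0.345, 0.007]
contact_force: [-0.7, -0.2, -5.2]
opening: 0.0198
```

```bash
python3 - <<'E'
from h import *
shot("w7")
go(.6574,-.2285,.1864,-12.5)
E
```

```text
t 7.05 pos [ 654.1 -225.9  218.3] yaw -12.6 F [ 0.6 -0.7 -5.8] op 19.8 q6 1.35
turn [-0.08  0.28 -0.12] shift now [0.39 0.19 3.19] after turn [0.38 0.18 3.19] cm; n= 0.6
```

View pics/w7.png

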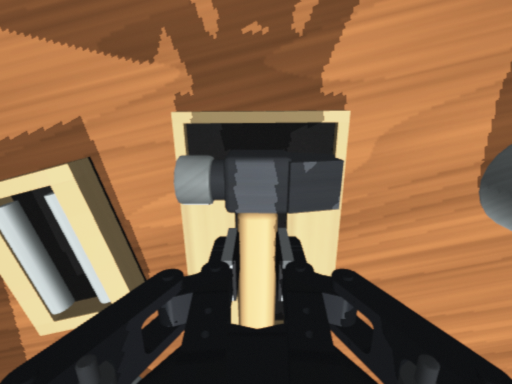

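Call:
jog_arm(steps=[[[0.4,0.2,1],[0,0.3,0]],[[0,0,0.8],[0,0,0]],[[0,0,0],[0,0,0]],[[0,0,0],[0,0,0]]])

```text
t: 7.45
tool_pos: [0.658, -0.2289, 0.2007]
tool_rot: [-3.122, 0.345, -0.005]
contact_force: [0.0, -0.0, -4.3]
opening: 0.0199
```

```bash
python3 - <<'E'
from h import *
shot("w8")
go(.6574,-.2285,.1864,-12.5)
E
```

```text
t 7.50 pos [ 657.9 -228.9  200.6] yaw -12.6 F [ 0.2  1.1 -5.7] op 19.9 q6 1.35
turn [-0.05 -0.17 -0.12] shift now [-0.06 -0.03  1.42] after turn [-0.06 -0.03  1.42] cm; n= 0.3
```

View pics/w8.png

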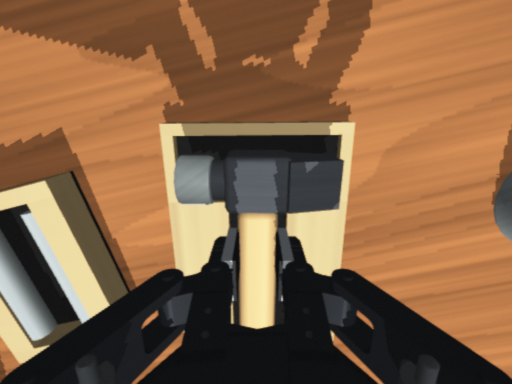

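Call:
jog_arm(steps=[[[0,0,0.8],[0,0,0]],[[0,0,0.3],[0,0,0]],[[0,0,0.2],[0,0,0]],[[0,0,0],[0,0,0]]])

```text
t: 7.9
tool_pos: [0.6581, -0.229, 0.1869]
tool_rot: [-3.122, 0.345, -0.006]
contact_force: [0.5, 0.8, -5.1]
opening: 0.0197
```

Hammer is at floor height; releasing partway, then fully.

Call:
jog_arm(steps=[[[0,0,0],[0,0,0]],[[0,0,0],[0,0,0]],[[0,0,0],[0,0,0]],[[0,0,0],[0,0,0]]], fingers=0.2)

```text
t: 8.3
tool_pos: [0.6606, -0.2301, 0.1923]
tool_rot: [3.12, -0.345, 0.021]
contact_force: [0.6, 0.1, -0.0]
opening: 0.0511
```

Call:
jog_arm(steps=[[[0,0,-2],[0,0,0]],[[0,0,-4],[0,0,0]],[[0,0,-4],[0,0,0]],[[0,0,-4],[0,0,0]],[[0,0,0],[0,0,0]]], fingers=1)

```text
t: 8.8
tool_pos: [0.659, -0.2296, 0.3448]
tool_rot: [3.118, -0.345, 0.028]
contact_force: [0.7, -0.3, 1.6]
opening: 0.0849
```

```bash
python3 - <<'E'
from h import *
shot("w9")
go(.458,-.086,.36,22)
E
```

```text
t 8.85 pos [ 658.5 -229.3  341.9] yaw -12.6 F [-0.   0.3 -0.4] op 85.1 q6 1.35
turn [  0.34  -0.78 -34.62] shift now [-22.66  -9.6   -2.16] after turn [-13.22 -20.8   -1.81] cm; n= 4.9
```

View pics/w9.png

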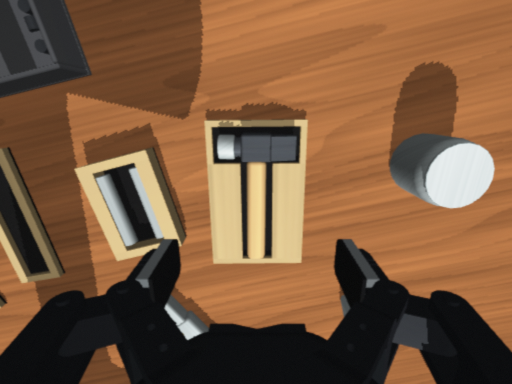

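Hammer lies centred in its T pocket. Now to the pliers.

Call:
jog_arm(steps=[[[-4,0,0],[0,0,-8.5]],[[-4,0,0],[0,0,-8.5]],[[-4,0,0],[0,0,-8.5]],[[-3,-2,0],[0,0,-8.5]],[[-1.5,-4,0],[0,0,0]],[[-1.5,-4,0],[0,0,0]],[[0,0,0],[0,0,0]],[[0,0,0],[0,0,0]]])

```text
t: 9.65
tool_pos: [0.4382, -0.1421, 0.3333]
tool_rot: [3.082, 0.598, 0.01]
contact_force: [0.0, 0.8, 0.4]
opening: 0.0851
```

```bash
python3 - <<'E'
from h import *
shot("w10")
go(.458,-.086,.36,22)
E
```

```text
t 9.70 pos [ 438.4 -142.2  333. ] yaw 21.9 F [ 0.7  0.  -0.8] op 85.3 q6 0.71
turn [ 0.13 -0.28 -0.05] shift now [ 3.93 -4.47 -2.69] after turn [ 3.92 -4.48 -2.7 ] cm; n= 1.3
```

View pics/w10.png

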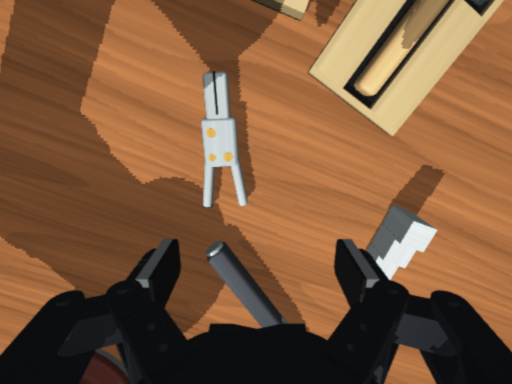

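```bash
python3 - <<'E'
from h import *
im=cv2.imread("pics/w10.png")
cv2.imwrite("pics/w10c.png",cv2.resize(im[60:215,170:280],None,fx=3.8,fy=3.8,interpolation=cv2.INTER_CUBIC))
E
```

```text
(no output)
```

View pics/w10c.png

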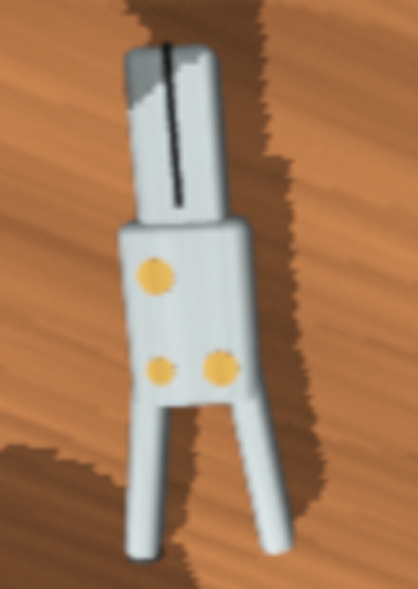

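```bash
python3 - <<'E'
from h import *
ci=dict(np.load("pics/w10.npz"))
p=np.array([[122,231],[240,226],[136,402],[251,399],[168,52],[143,560],[276,550]])/3.8+[170,60]
P=ray(ci,p,.02)[:,:2]*1000; P[5:]=ray(ci,p[5:],.012)[:,:2]*1000
print(np.round(P,1))
f=P[:2].mean(0);b=P[2:4].mean(0);j=P[4];h=P[5:].mean(0)
an=lambda v:np.degrees(np.arctan2(v[1],v[0]))
print("width",np.linalg.norm(P[0]-P[1]),np.linalg.norm(P[2]-P[3]),"len",np.linalg.norm(f-b),"yaw",an(f-b),an(j-h),an(j-b),an(P[0]-P[2]),an(P[1]-P[3]),"L",np.linalg.norm(j-h),"org",(f+b)/2,(j+h)/2)
go(.458,-.086,.36,22)
E
```

```text
[[ 476.4  -66.5]
 [ 489.5  -95.6]
 [ 433.   -85.1]
 [ 446.  -115.1]
 [ 523.2  -63.3]
 [ 384.7 -102.2]
 [ 403.  -138.9]]
width 31.936899363996744 32.69711443992244 len 47.39172407932181 yaw 23.724740308815157 23.86134237825828 23.744722044854704 23.262143990490955 24.182666884575863 L 141.4613511128451 org [461.2397023  -90.56423514] [458.5297269  -91.90460648]
t 9.70 pos [ 438.4 -142.2  333. ] yaw 21.9 F [ 0.7  0.  -0.8] op 85.3 q6 0.71
turn [ 0.13 -0.28 -0.05] shift now [ 3.93 -4.47 -2.69] after turn [ 3.92 -4.48 -2.7 ] cm; n= 1.3
```

```bash
python3 - <<'E'
from h import *
ci=dict(np.load("pics/w10.npz")); print(ray(ci,[[215,245]],.02))
go(.461,-.0908,.22,23.8)
E
```

```text
[[ 0.34607148 -0.12600582  0.02      ]]
t 9.70 pos [ 438.4 -142.2  333. ] yaw 21.9 F [ 0.7  0.  -0.8] op 85.3 q6 0.71
turn [ 0.13 -0.28 -1.85] shift now [ 3.96 -3.95 11.31] after turn [ 4.14 -3.79 11.3 ] cm; n= 2.5
```

Call:
jog_arm(steps=[[[2,-2,1],[0,-0.3,-1.9]],[[2,-1.8,3],[0,0,0]],[[0,0,4],[0,0,0]],[[0,0,3],[0,0,0]],[[0,0,0],[0,0,0]],[[0,0,0],[0,0,0]]])

```text
t: 10.3
tool_pos: [0.4684, -0.0945, 0.224]
tool_rot: [3.067, 0.645, 0.01]
contact_force: [0.2, 0.7, 1.1]
opening: 0.0853
```

```bash
python3 - <<'E'
from h import *
shot("w11")
go(.461,-.0908,.179,23.8)
E
```

```text
t 10.35 pos [468.1 -94.5 224. ] yaw 23.7 F [-0.3 -0.1 -0.8] op 85.6 q6 0.80
turn [ 0.49 -0.27 -0.07] shift now [-0.53 -0.66  4.49] after turn [-0.5  -0.63  4.5 ] cm; n= 0.9
```

View pics/w11.png

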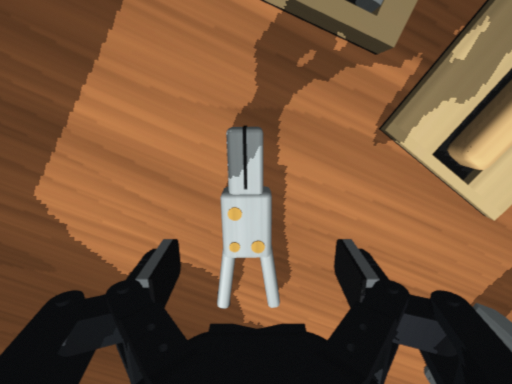

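Call:
jog_arm(steps=[[[-0.5,-0.65,1],[0.5,-0.3,0]],[[0,0,1.5],[0,0,0]],[[0,0,1],[0,0,0]],[[0,0,0],[0,0,0]],[[0,0,0],[0,0,0]]])

```text
t: 10.85
tool_pos: [0.4631, -0.0921, 0.1935]
tool_rot: [3.071, 0.642, 0.012]
contact_force: [-0.5, 0.3, 0.0]
opening: 0.0853
```

```bash
python3 - <<'E'
from h import *
im,ci=shot("w12"); 
go(.461,-.0908,.179,23.8)
E
```

```text
t 10.90 pos [463.  -92.  193.5] yaw 23.6 F [ 0.1 -0.1  0.6] op 85.5 q6 0.80
turn [ 0.34 -0.37 -0.16] shift now [-0.15 -0.2   1.45] after turn [-0.14 -0.19  1.45] cm; n= 0.3
```

View pics/w12.png

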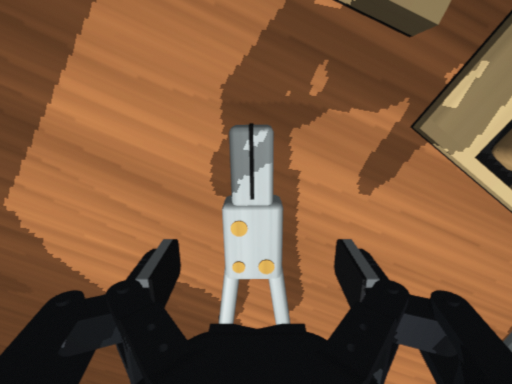

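Call:
jog_arm(steps=[[[-0.15,-0.2,0.8],[0.3,-0.4,0]],[[0,0,0.7],[0,0,0]],[[0,0,0.2],[0,0,0]],[[0,0,0],[0,0,0]]])

```text
t: 11.3
tool_pos: [0.4612, -0.0909, 0.1764]
tool_rot: [3.073, 0.643, 0.001]
contact_force: [-0.2, -1.0, -0.1]
opening: 0.0855
```

```bash
python3 - <<'E'
from h import *
go(.461,-.0908,.179,23.8)
E
```

```text
t 11.30 pos [461.2 -90.9 176.4] yaw 23.6 F [-0.2 -1.  -0.1] op 85.5 q6 0.81
turn [ 0.1  -0.03 -0.16] shift now [-0.02 -0.01 -0.26] after turn [-0.02 -0.02 -0.26] cm; n= 0.1
```

Call:
jog_arm(steps=[[[0,0,-0.2],[0,0,0]],[[0,0,0],[0,0,0]],[[0,0,0],[0,0,0]],[[0,0,0],[0,0,0]],[[0,0,0],[0,0,0]],[[0,0,0],[0,0,0]]], fingers=-1, grip_force=80)

```text
t: 11.9
tool_pos: [0.4615, -0.0909, 0.1792]
tool_rot: [3.073, 0.643, 0.002]
contact_force: [0.6, 0.0, -0.1]
opening: 0.0339
```

Call:
jog_arm(steps=[[[0,0,-1],[0,0,0]],[[0,0,-3],[0,0,0]],[[0,0,-4],[0,0,0]],[[0,0,-3],[0,0,0]],[[0,0,0],[0,0,0]],[[0,0,0],[0,0,0]]])

```text
t: 12.5
tool_pos: [0.4587, -0.0899, 0.2897]
tool_rot: [-3.072, -0.643, 0.011]
contact_force: [0.6, 0.1, -3.8]
opening: 0.0341
```

```bash
python3 - <<'E'
from h import *
im,ci=shot("w13"); 
go(.633,.2145,.29,13.3)
E
```

```text
t 12.55 pos [458.9 -89.9 289.7] yaw 23.6 F [ 0.2  0.1 -2.8] op 34.0 q6 0.81
turn [-0.23  0.37 10.34] shift now [ 28.15 -20.91  -0.1 ] after turn [ 23.95 -25.62  -0.03] cm; n= 7.0
```

View pics/w13.png

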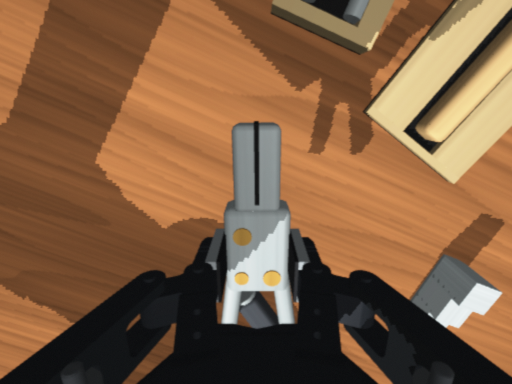

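Call:
jog_arm(steps=[[[1,-4,0],[-0.2,0.4,5.2]],[[1,-4,0],[0,0,5.2]],[[1.5,-4,0],[0,0,0]],[[2,-4,0],[0,0,0]],[[2,-4,0],[0,0,0]],[[2,-3,0],[0,0,0]],[[0,0,0],[0,0,0]],[[0,0,0],[0,0,0]]])

```text
t: 13.35
tool_pos: [0.4842, 0.1626, 0.2703]
tool_rot: [-3.121, -0.343, 0.043]
contact_force: [0.4, -0.0, -2.8]
opening: 0.034
```

```bash
python3 - <<'E'
from h import *
im,ci=shot("w14"); 
go(.633,.2145,.29,13.3)
E
```

```text
t 13.40 pos [484.  162.3 270.1] yaw 12.5 F [-0.5  0.9 -3. ] op 33.6 q6 1.53
turn [-0.32  1.56 -0.81] shift now [15.62 -1.89 -2.4 ] after turn [15.7  -1.66 -1.99] cm; n= 3.2
```

View pics/w14.png

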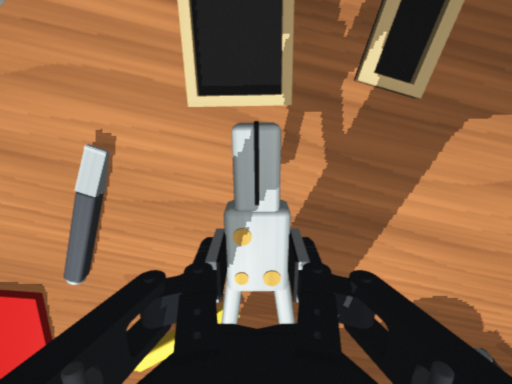

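```bash
python3 - <<'E'
from h import *
im=cv2.imread("pics/w14.png")
cv2.imwrite("pics/w14c.png",cv2.resize(im[0:115,165:305],None,fx=5,fy=5,interpolation=cv2.INTER_CUBIC))
ci=dict(np.load("pics/w14.npz"))
for p,L in (([[188,106],[291,104.5]],86),([[197,96.5],[283,95]],78)):
    P=ray(ci,p,.01)[:,:2]*1000;d=P[0]-P[1];an=np.arctan2(d[1],d[0])-np.pi/2
    print(P,np.linalg.norm(d),np.degrees(an),P.mean(0)+L*np.array([np.cos(an),np.sin(an)]))
E
```

```text
[[539.55925972 234.48299652]
 [558.9005566  152.93748632]] 83.80785165930288 13.343082870002677 [632.90839101 213.55744545]
[[548.40871126 228.37452978]
 [564.53997532 161.07898691]] 69.20193473128165 13.47990022864206 [632.32558017 212.90888869]
```

View pics/w14c.png

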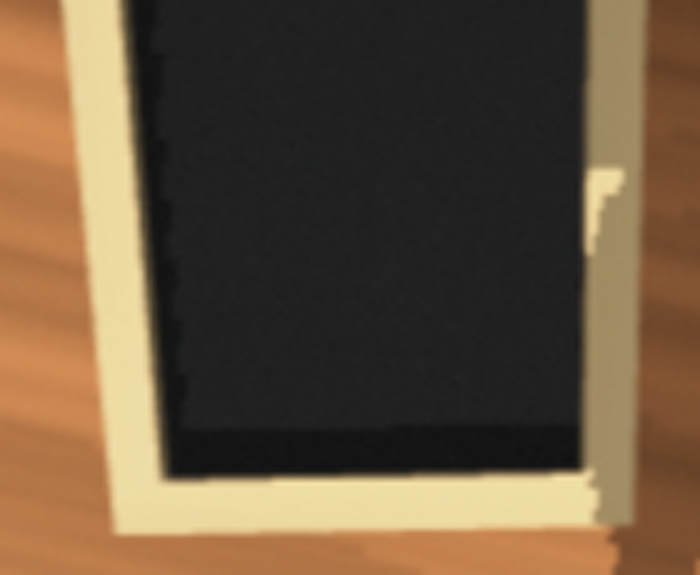

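```bash
python3 - <<'E'
from h import *
go(.6328,.2133,.24,13.4)
E
```

```text
t 13.40 pos [484.  162.3 270.1] yaw 12.5 F [-0.5  0.9 -3. ] op 33.6 q6 1.53
turn [-0.32  1.56 -0.91] shift now [15.71 -1.75  2.6 ] after turn [15.66 -1.52  3.01] cm; n= 3.2
```

Call:
jog_arm(steps=[[[4,-0.4,0],[-0.3,1.6,-0.9]],[[4,-0.4,0],[0,0,0]],[[4,-0.4,0.5],[0,0,0]],[[3.5,-0.4,0.8],[0,0,0]],[[0,0,0],[0,0,0]],[[0,0,0],[0,0,0]]])

```text
t: 14.0
tool_pos: [0.632, 0.2064, 0.2434]
tool_rot: [3.119, 0.352, -0.025]
contact_force: [0.6, 1.0, -3.6]
opening: 0.0338
```

```bash
python3 - <<'E'
from h import *
im,ci=shot("w15"); 
go(.6328,.2133,.20,13.4)
cv2.imwrite("pics/w15c.png",cv2.resize(im[40:270,140:380],None,fx=2.5,fy=2.5,interpolation=cv2.INTER_CUBIC))
E
```

```text
t 14.05 pos [631.6 206.2 243.2] yaw 12.9 F [-0.7  0.3 -4.4] op 34.0 q6 1.55
turn [ 0.05  0.94 -0.52] shift now [ 0.35 -0.67  4.31] after turn [ 0.28 -0.66  4.32] cm; n= 0.9
```

View pics/w15c.png

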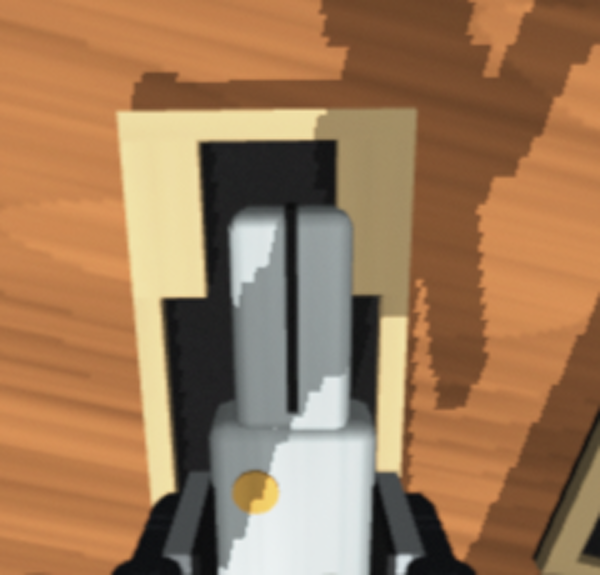

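```bash
python3 - <<'E'
from h import *
ci=dict(np.load("pics/w15.npz"))
s=lambda p:np.array(p)/2.5+[140,40]
for p,L in (([[118,112],[416,109]],86),([[200,143],[336,141]],78),([[163,298],[381,296]],33)):
    P=ray(ci,s(p),.01)[:,:2]*1000;d=P[0]-P[1];an=np.arctan2(d[1],d[0])-np.pi/2
    print(P.round(1),np.linalg.norm(d),np.degrees(an),P.mean(0)-L*np.array([np.cos(an),np.sin(an)]))
E
```

```text
[[706.2 274.2]
 [725.6 192.7]] 83.7789883872419 13.426418627207662 [632.25307879 213.46415844]
[[703.2 250.2]
 [712.4 212.5]] 38.785320857206045 13.684593424172215 [632.00269754 212.91803716]
[[656.4 253.2]
 [671.9 188.2]] 66.8674218682668 13.419287338461153 [632.0410533  213.01506892]
```

Origin (632.1,213.1), yaw 13.5 – three measures agree within 1 mm. Descend.

Call:
jog_arm(steps=[[[0.3,-0.65,1],[0,0.9,-0.6]],[[0,0,1.5],[0,0,0]],[[0,0,0.8],[0,0,0]],[[0,0,0],[0,0,0]],[[0,0,0],[0,0,0]]])

```text
t: 14.55
tool_pos: [0.6294, 0.2097, 0.2088]
tool_rot: [3.119, 0.364, -0.005]
contact_force: [0.2, 0.2, -3.3]
opening: 0.0336
```

```bash
python3 - <<'E'
from h import *
go(.6321,.2131,.1825,13.5)
E
```

```text
t 14.55 pos [629.4 209.7 208.8] yaw 13.3 F [ 0.2  0.2 -3.3] op 33.6 q6 1.55
turn [ 0.08  0.21 -0.2 ] shift now [ 0.35 -0.27  2.63] after turn [ 0.35 -0.27  2.63] cm; n= 0.5
```

Call:
jog_arm(steps=[[[0.4,-0.3,0.5],[0,0.2,-0.2]],[[0,0,0],[0,0,0]],[[0,0,0],[0,0,0]]])

```text
t: 14.85
tool_pos: [0.633, 0.2137, 0.2047]
tool_rot: [3.119, 0.369, 0.003]
contact_force: [-0.1, 0.1, -3.2]
opening: 0.0338
```

```bash
python3 - <<'E'
from h import *
im,ci=shot("w16")
go(.6321,.2131,.1825,13.5)
cv2.imwrite("pics/w16c.png",cv2.resize(im[40:270,140:380],None,fx=2.5,fy=2.5,interpolation=cv2.INTER_CUBIC))
E
```

```text
t 14.90 pos [633.  213.7 204.7] yaw 13.5 F [-0.2  0.2 -3.8] op 34.0 q6 1.55
turn [ 0.08 -0.11  0.01] shift now [-0.11  0.04  2.22] after turn [-0.1   0.04  2.22] cm; n= 0.4
```

View pics/w16c.png

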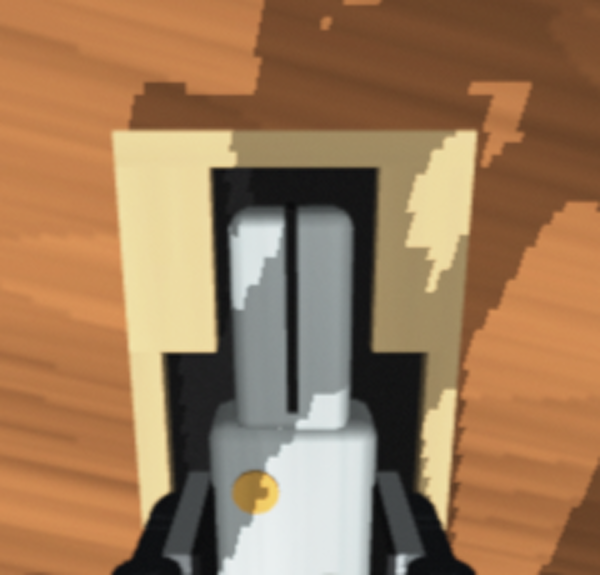

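Call:
jog_arm(steps=[[[-0.1,0,1],[0,0,0]],[[0,0,0.6],[0,0,0]],[[0,0,0.3],[0,0,0]],[[0,0,0.1],[0,0,0]],[[0,0,0],[0,0,0]]])

```text
t: 15.4
tool_pos: [0.632, 0.2135, 0.1826]
tool_rot: [3.119, 0.369, 0.003]
contact_force: [-0.4, 0.7, -3.6]
opening: 0.0338
```

Call:
jog_arm(steps=[[[0,0,0],[0,0,0]],[[0,0,0],[0,0,0]],[[0,0,-0.3],[0,0,0]],[[0,0,-0.5],[0,0,0]]], fingers=0)

```text
t: 15.8
tool_pos: [0.6334, 0.2138, 0.1937]
tool_rot: [3.119, 0.37, 0.01]
contact_force: [-0.7, -0.5, -1.0]
opening: 0.0428
```

Call:
jog_arm(steps=[[[0,0,-2],[0,0,0]],[[0,0,-4],[0,0,0]],[[0,0,-4],[0,0,0]],[[0,0,-4],[0,0,0]],[[0,0,0],[0,0,0]]], fingers=1)

```text
t: 16.3
tool_pos: [0.6328, 0.2139, 0.3435]
tool_rot: [3.119, 0.37, 0.017]
contact_force: [-0.0, 0.4, 2.2]
opening: 0.0852
```

```bash
python3 - <<'E'
from h import *
im,ci=shot("w17")
go(.420,.313,.34,-8)
E
```

```text
t 16.35 pos [632.2 213.7 340.3] yaw 13.5 F [ 0.5  0.6 -0.1] op 85.3 q6 1.55
turn [ 2.000e-02 -3.700e-01  2.151e+01] shift now [-18.31 -14.61  -0.1 ] after turn [-22.39  -6.88   0.03] cm; n= 4.7
```

View pics/w17.png

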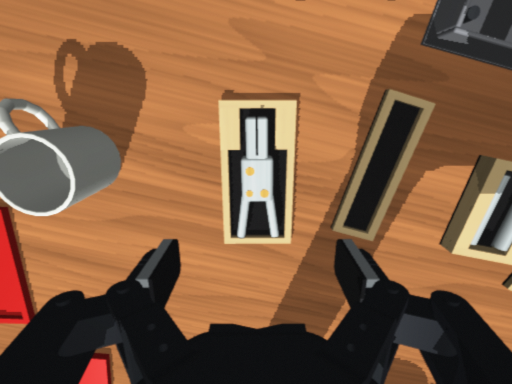

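Pliers are seated centrally at (257,175). From this view I'll also take the chisel insert, then move over the chisel.

Call:
jog_arm(steps=[[[-4,0,0],[0,0,7.2]],[[-4,0,0],[0,0,7.2]],[[-4,-1,0],[0,0,7.1]],[[-4,-2,0],[0,0,0]],[[-3.5,-2,0],[0,0,0]],[[-2,-1,0],[0,0,0]],[[0,0,0],[0,0,0]],[[0,0,0],[0,0,0]]])

```text
t: 17.15
tool_pos: [0.419, 0.2748, 0.3302]
tool_rot: [3.127, -0.247, -0.007]
contact_force: [-0.4, -0.2, 0.6]
opening: 0.0854
```

```bash
python3 - <<'E'
from h import *
ci=dict(np.load("pics/w17.npz"))
P=ray(ci,[[388,90],[434,101.5],[377,241.5],[332,231]],.01)[:,:2]*1000
print(P.round(1),P.mean(0),rect(P))
im,ci=shot("w18")
go(.420,.313,.34,-8)
E
```

```text
[[758.7 100.5]
 [759.4  47.8]
 [586.4  46.6]
 [587.1 106.6]] [672.89114187  75.37240993] ((672690.6, 77197.1), (172975.7, 60014.3), 0.4)
t 17.20 pos [419.2 274.6 330.1] yaw -9.1 F [ 0.4 -0.1 -0.1] op 86.1 q6 2.16
turn [ 0.28  0.25 -1.09] shift now [-0.54 -3.8  -1.01] after turn [-0.46 -3.81 -0.99] cm; n= 0.8
```

View pics/w18.png

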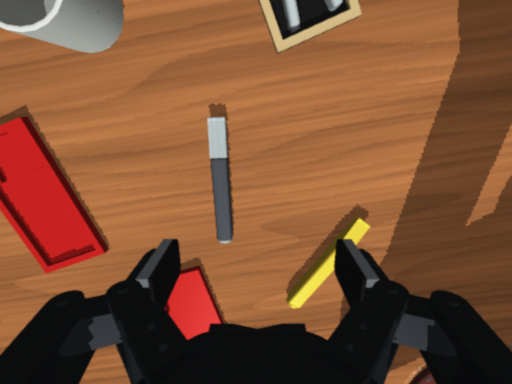

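```bash
python3 - <<'E'
from h import *
im=cv2.imread("pics/w18.png")
cv2.imwrite("pics/w18c.png",cv2.resize(im[100:255,170:270],None,fx=3.8,fy=3.8,interpolation=cv2.INTER_CUBIC))
E
```

```text
(no output)
```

View pics/w18c.png

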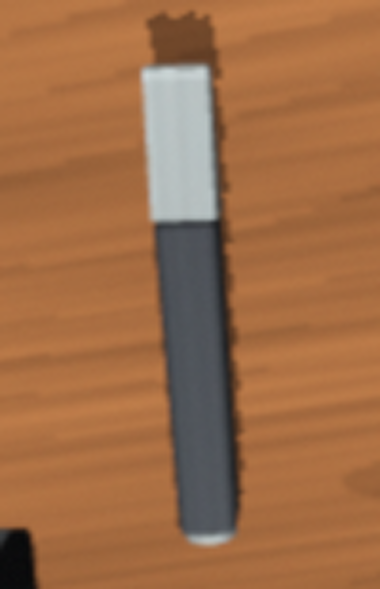

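```bash
python3 - <<'E'
from h import *
ci=dict(np.load("pics/w18.npz"))
p=np.array([[155,222],[212,222],[180,530],[231,530],[176,68]])/3.8+[170,100]
P=ray(ci,p,.018)[:,:2]*1000; P[4]=ray(ci,p[4:],.009)[0,:2]*1000
f=P[:2].mean(0);b=P[2:4].mean(0);an=lambda v:np.degrees(np.arctan2(v[1],v[0]))
print(P.round(1),np.linalg.norm(P[0]-P[1]),np.linalg.norm(P[2]-P[3]),np.linalg.norm(f-b),np.linalg.norm(P[4]-b),an(f-b),an(P[4]-b),"org",b+.7*(f-b))
o=b+.7*(f-b)
go(o[0]/1e3,o[1]/1e3,.22,an(f-b))
E
```

```text
[[447.8 319.3]
 [445.3 303.5]
 [351.8 332. ]
 [349.3 316.4]
 [487.5 306.3]] 15.979527789971181 15.800091934990883 96.81562960044694 138.15226001175824 -7.573210860375656 -7.423734613230506 org [417.73382503 315.26563238]
t 17.20 pos [419.2 274.6 330.1] yaw -9.1 F [ 0.4 -0.1 -0.1] op 86.1 q6 2.16
turn [ 0.28  0.25 -1.51] shift now [-0.74 -4.05 10.99] after turn [-0.69 -4.01 11.01] cm; n= 2.3
```

The crop confirms the dark bar with its bright taper: 139 mm long, against about 200 mm for the other dark bar. Origin (417.7,315.3), yaw -7.5°.

Call:
jog_arm(steps=[[[-0.7,-4,1],[0,0,-1.5]],[[0,0,3],[0,0,0]],[[0,0,4],[0,0,0]],[[0,0,3],[0,0,0]],[[0,0,0],[0,0,0]],[[0,0,0],[0,0,0]]])

```text
t: 17.8
tool_pos: [0.426, 0.3133, 0.2186]
tool_rot: [3.131, -0.22, 0.002]
contact_force: [0.4, -0.5, 0.2]
opening: 0.0854
```

```bash
python3 - <<'E'
from h import *
im,ci=shot("w19")
go(.4177,.3153,.178,-7.5)
E
```

```text
t 17.85 pos [425.8 313.2 218.6] yaw -8.0 F [-1.1  0.  -0. ] op 85.2 q6 2.21
turn [ 0.18 -0.06 -0.52] shift now [-0.83 -0.11  4.06] after turn [-0.83 -0.1   4.06] cm; n= 0.8
```

View pics/w19.png

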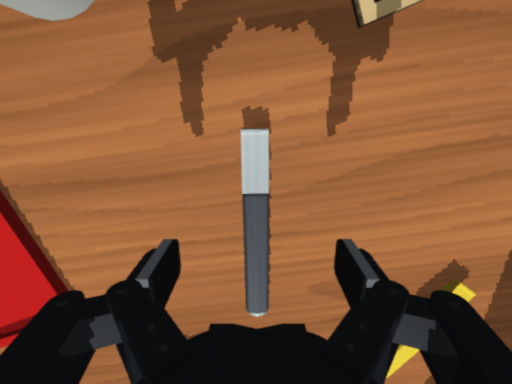

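Call:
jog_arm(steps=[[[-0.8,-0.1,1],[0,0,-0.5]],[[0,0,1.5],[0,0,0]],[[0,0,0.8],[0,0,0]],[[0,0,0],[0,0,0]],[[0,0,0],[0,0,0]]])

```text
t: 18.35
tool_pos: [0.4197, 0.316, 0.1878]
tool_rot: [-3.133, 0.206, -0.013]
contact_force: [0.2, 0.0, -0.5]
opening: 0.0851
```

```bash
python3 - <<'E'
from h import *
go(.4177,.3153,.1805,-7.5)
E
```

```text
t 18.35 pos [419.7 316.  187.8] yaw -7.5 F [ 0.2  0.  -0.5] op 85.1 q6 2.21
turn [-0.1  -0.46 -0.03] shift now [-0.2   0.1   0.73] after turn [-0.19  0.1   0.73] cm; n= 0.2
```

Call:
jog_arm(steps=[[[-0.2,0.1,0.7],[-0.1,-0.4,0]],[[0,0,0],[0,0,0]],[[0,0,0],[0,0,0]]])

```text
t: 18.65
tool_pos: [0.4178, 0.3155, 0.1809]
tool_rot: [-3.134, 0.206, -0.002]
contact_force: [0.8, -0.1, -0.1]
opening: 0.0855
```

```bash
python3 - <<'E'
from h import *
go(.4177,.3153,.1805,-7.5)
shot("w20")
E
```

```text
t 18.65 pos [417.8 315.5 180.9] yaw -7.5 F [ 0.8 -0.1 -0.1] op 85.5 q6 2.21
turn [-0.04 -0.08 -0.02] shift now [-0.01  0.02  0.04] after turn [-0.01  0.02  0.04] cm; n= 0.0
```

View pics/w20.png

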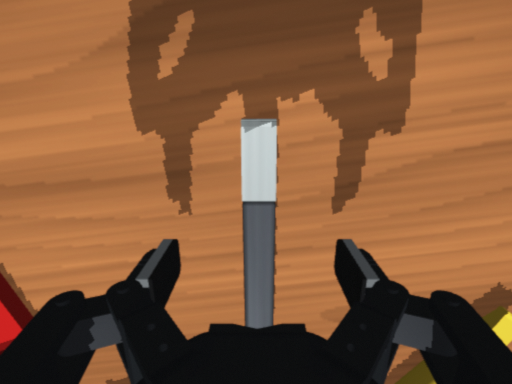

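Call:
jog_arm(steps=[[[0,0,0],[0,0,0]],[[0,0,0],[0,0,0]],[[0,0,0],[0,0,0]],[[0,0,0],[0,0,0]],[[0,0,0],[0,0,0]],[[0,0,0],[0,0,0]],[[0,0,0],[0,0,0]],[[0,0,0],[0,0,0]]], fingers=-1, grip_force=80)

```text
t: 19.5
tool_pos: [0.4182, 0.3156, 0.1819]
tool_rot: [-3.134, 0.206, -0.004]
contact_force: [-0.1, 0.3, -0.0]
opening: 0.0156
```

Call:
jog_arm(steps=[[[0,0,-1],[0,0,0]],[[0,0,-3],[0,0,0]],[[0,0,-4],[0,0,0]],[[0,0,-3],[0,0,0]],[[0,0,0],[0,0,0]]])

```text
t: 20.0
tool_pos: [0.4157, 0.3144, 0.292]
tool_rot: [3.13, -0.206, -0.01]
contact_force: [0.8, -0.7, -2.4]
opening: 0.0156
```

```bash
python3 - <<'E'
from h import *
go(.674,.0765,.29,-2.3)
shot("w21")
E
```

```text
t 20.00 pos [415.7 314.4 292. ] yaw -7.5 F [ 0.8 -0.7 -2.4] op 15.6 q6 2.21
turn [ 0.27  0.36 -5.22] shift now [28.72 20.2   0.13] after turn [26.76 22.73  0.2 ] cm; n= 7.0
```

View pics/w21.png

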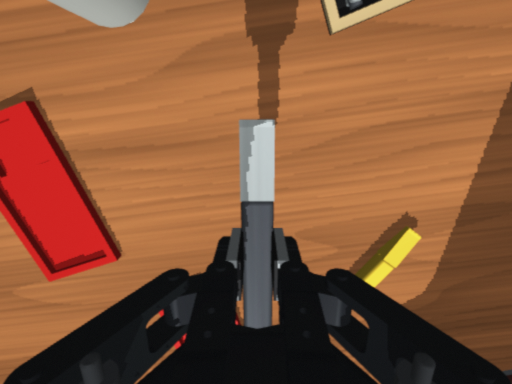

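Call:
jog_arm(steps=[[[1.5,4,0],[0.3,0.4,-5.2]],[[2.5,4,0],[0,0,0]],[[2.5,4,0],[0,0,0]],[[2.5,4,0],[0,0,0]],[[2.5,4,0],[0,0,0]],[[2.5,2,0],[0,0,0]],[[0,0,0],[0,0,0]],[[0,0,0],[0,0,0]]])

```text
t: 20.85
tool_pos: [0.5398, 0.0792, 0.2677]
tool_rot: [3.137, -0.052, -0.049]
contact_force: [-0.2, 0.1, -3.1]
opening: 0.0154
```

```bash
python3 - <<'E'
from h import *
go(.674,.0765,.29,-2.3)
shot("w22")
E
```

```text
t 20.85 pos [539.8  79.2 267.7] yaw -1.9 F [-0.2  0.1 -3.1] op 15.4 q6 1.61
turn [0.27 1.78 0.4 ] shift now [13.35 -0.16 -2.65] after turn [13.42 -0.26 -2.23] cm; n= 2.7
```

View pics/w22.png

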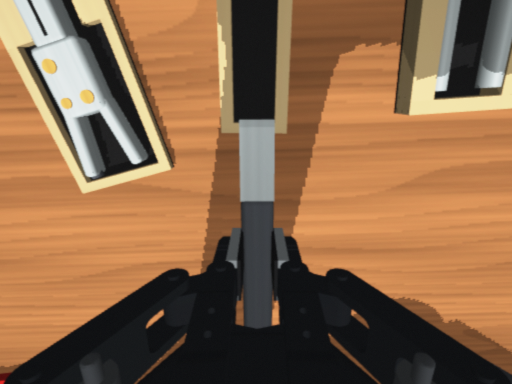

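```bash
python3 - <<'E'
from h import *
ci=dict(np.load("pics/w22.npz"))
P=ray(ci,[[221,134],[289,133],[219,3],[292.5,3],[232,118],[277,118],[231.5,3],[278,3]],.01)[:,:2]*1000
print(P.round(1)); m=[P[i:i+2].mean(0) for i in (0,2,4,6)]
for a,b in((0,1),(2,3)): v=m[b]-m[a]; print(np.degrees(np.arctan2(v[1],v[0])),m[a])
for k in (.0,.02,.03): print(m[0]+86*np.array([np.cos(-k),np.sin(-k)]))
go(.673,.0765,.24,-2)
E
```

```text
[[587.1 107.2]
 [586.   50.7]
 [679.5 101.4]
 [677.9  48.8]
 [599.6  97.2]
 [598.4  60.6]
 [679.3  92.4]
 [678.2  59.2]]
-2.377844743609036 [586.54404829  78.93099845]
-2.198544684920825 [599.03541363  78.88565752]
[672.54404829  78.93099845]
[672.52684886  77.21111311]
[672.50535119  76.35138543]
t 20.90 pos [539.5  79.6 267.6] yaw -1.9 F [ 0.2  0.3 -4. ] op 15.5 q6 1.61
turn [0.29 1.77 0.15] shift now [13.43 -0.14  2.34] after turn [13.35 -0.16  2.76] cm; n= 2.7
```

Call:
jog_arm(steps=[[[4,0,0],[0.3,1.8,0.3]],[[4,0,0],[0,0,0]],[[3,0,0.5],[0,0,0]],[[2,-0.1,0.8],[0,0,0]],[[0,0,0],[0,0,0]],[[0,0,0],[0,0,0]]])

```text
t: 21.5
tool_pos: [0.6656, 0.0839, 0.242]
tool_rot: [-3.14, 0.044, 0.025]
contact_force: [0.0, 0.7, -4.6]
opening: 0.0155
```

```bash
python3 - <<'E'
from h import *
go(.673,.0759,.185,-2.2)
im,ci=shot("w23")
cv2.imwrite("pics/w23c.png",cv2.resize(im[40:270,140:380],None,fx=2.5,fy=2.5,interpolation=cv2.INTER_CUBIC))
E
```

```text
t 21.50 pos [665.6  83.9 242. ] yaw -1.6 F [ 0.   0.7 -4.6] op 15.5 q6 1.61
turn [-0.06  0.9   0.6 ] shift now [0.86 0.78 5.69] after turn [0.77 0.77 5.7 ] cm; n= 1.2
```

View pics/w23c.png

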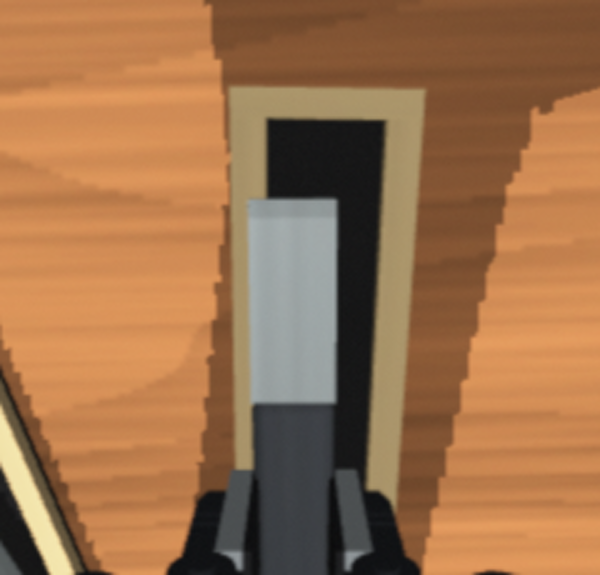

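```bash
python3 - <<'E'
from h import *
ci=dict(np.load("pics/w23.npz"))
s=lambda p:np.array(p)/2.5+[140,40]
for p,L in (([[229,88],[425,90]],86),([[267,119.5],[386,121]],78)):
    P=ray(ci,s(p),.01)[:,:2]*1000;d=P[0]-P[1];an=np.arctan2(d[1],d[0])-np.pi/2; an0=np.radians(-2.2)
    print(P.round(1),np.linalg.norm(d),np.degrees(an),P.mean(0)-L*np.array([np.cos(an0),np.sin(an0)]))
E
```

```text
[[759.6  99.9]
 [757.5  45.7]] 54.22776489539492 -2.14141132322728 [672.60372572  76.05923632]
[[751.1  89.7]
 [749.8  56.3]] 33.38783895978179 -2.2736738376322734 [672.50928484  75.98597692]
```

Call:
jog_arm(steps=[[[0.8,0.8,1],[0,0.9,0.6]],[[0,0,1.3],[0,0,0]],[[0,0,0.8],[0,0,0]],[[0,0,0],[0,0,0]],[[0,0,0],[0,0,0]]])

```text
t: 22.05
tool_pos: [0.6703, 0.076, 0.2072]
tool_rot: [-3.14, 0.06, 0.003]
contact_force: [0.1, 0.5, -2.6]
opening: 0.0158
```

```bash
python3 - <<'E'
from h import *
go(.673,.0759,.185,-2.2)
im,ci=shot("w24")
cv2.imwrite("pics/w24c.png",cv2.resize(im[40:270,140:380],None,fx=2.5,fy=2.5,interpolation=cv2.INTER_CUBIC))
E
```

```text
t 22.05 pos [670.3  76.  207.2] yaw -2.2 F [ 0.1  0.5 -2.6] op 15.8 q6 1.61
turn [-0.06  0.11  0.02] shift now [0.27 0.   2.22] after turn [ 0.27 -0.    2.22] cm; n= 0.4
```

View pics/w24c.png

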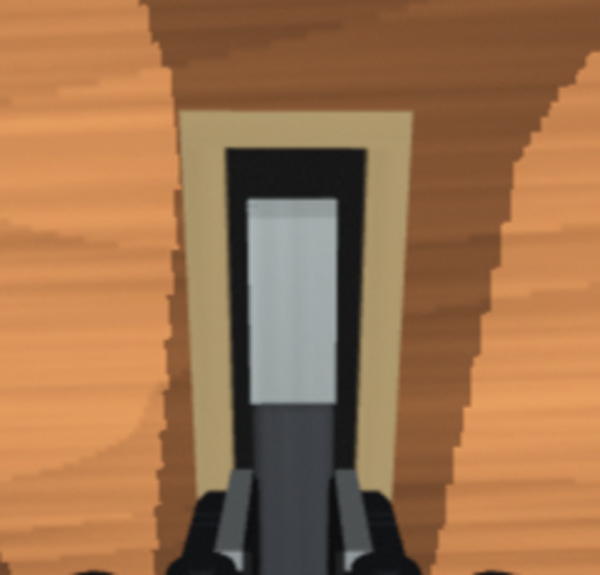

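Insert origin is (672.6,76.0) and the chisel is lined up in the slot. Going down.

Call:
jog_arm(steps=[[[0.25,0,1],[0,0,0]],[[0,0,0.6],[0,0,0]],[[0,0,0.3],[0,0,0]],[[0,0,0.1],[0,0,0]],[[0,0,0],[0,0,0]]])

```text
t: 22.6
tool_pos: [0.6733, 0.0759, 0.1863]
tool_rot: [-3.14, 0.06, 0.001]
contact_force: [0.3, 0.1, -3.4]
opening: 0.0157
```

Call:
jog_arm(steps=[[[0,0,0.1],[0,0,0]],[[0,0,0],[0,0,0]],[[0,0,0],[0,0,0]]])

```text
t: 22.9
tool_pos: [0.6736, 0.076, 0.1858]
tool_rot: [-3.14, 0.059, -0.0]
contact_force: [-0.2, -0.5, -2.9]
opening: 0.0154
```

Call:
jog_arm(steps=[[[0,0,0],[0,0,0]],[[0,0,0],[0,0,0]],[[0,0,-0.3],[0,0,0]],[[0,0,-0.5],[0,0,0]]], fingers=-0.2)

```text
t: 23.3
tool_pos: [0.6749, 0.076, 0.197]
tool_rot: [-3.14, 0.059, -0.007]
contact_force: [0.1, 0.3, 0.5]
opening: 0.0339
```

Call:
jog_arm(steps=[[[0,0,-2],[0,0,0]],[[0,0,-4],[0,0,0]],[[0,0,-4],[0,0,0]],[[0,0,-4],[0,0,0]],[[0,0,0],[0,0,0]]], fingers=1)

```text
t: 23.8
tool_pos: [0.6744, 0.0758, 0.3457]
tool_rot: [-3.14, 0.059, -0.012]
contact_force: [0.3, -0.1, 0.5]
opening: 0.0854
```

```bash
python3 - <<'E'
from h import *
im,ci=shot("w25")
go(.410,-.322,.36,-1.4)
E
```

```text
t 23.85 pos [673.7  75.8 342.5] yaw -2.2 F [0.  0.4 0.1] op 85.5 q6 1.61
turn [-0.07 -0.17 -0.77] shift now [-24.84  40.75  -1.87] after turn [-25.39  40.41  -1.75] cm; n= 9.6
```

View pics/w25.png

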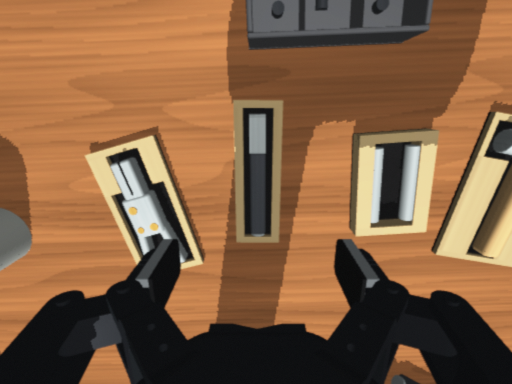

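Chisel lies in its slot at (258,175). Now the gauge.

Call:
jog_arm(steps=[[[-2.6,4.1,0],[0,0,-0.8]],[[-2.6,4.1,0],[0,0,0]],[[-2.6,4.1,0],[0,0,0]],[[-2.6,4.1,0],[0,0,0]],[[-2.6,4.1,0],[0,0,0]],[[-2.6,4.1,0],[0,0,0]],[[-2.6,4.1,0],[0,0,0]],[[-2.6,4.1,0],[0,0,0]]])

```text
t: 24.65
tool_pos: [0.4516, -0.2511, 0.3339]
tool_rot: [-3.136, 0.018, 0.007]
contact_force: [0.4, -0.1, 0.1]
opening: 0.0856
```

```bash
python3 - <<'E'
from h import *
go(.410,-.322,.36,-1.4)
E
```

```text
t 24.65 pos [ 451.6 -251.1  333.9] yaw -0.7 F [ 0.4 -0.1  0.1] op 85.6 q6 0.93
turn [-0.29  0.27  0.73] shift now [-4.09  7.12 -2.63] after turn [-3.98  7.19 -2.61] cm; n= 1.7
```

Call:
jog_arm(steps=[[[-2,3.2,-1],[0,0,0.7]],[[-2,2.5,-1],[0,0,0]],[[0,0,0],[0,0,0]],[[0,0,0],[0,0,0]],[[0,0,0],[0,0,0]]])

```text
t: 25.15
tool_pos: [0.4042, -0.3121, 0.3486]
tool_rot: [-3.13, 0.052, 0.018]
contact_force: [-0.1, -0.0, 0.5]
opening: 0.0852
```

```bash
python3 - <<'E'
from h import *
go(.410,-.322,.36,-1.4)
im,ci=shot("w26")
cv2.imwrite("pics/w26c.png",cv2.resize(im[60:260,180:330],None,fx=3.8,fy=3.0,interpolation=cv2.INTER_CUBIC))
E
```

```text
t 25.15 pos [ 404.2 -312.1  348.6] yaw -1.9 F [-0.1 -0.   0.5] op 85.2 q6 0.80
turn [-0.6   0.67 -0.51] shift now [ 0.6   0.96 -1.16] after turn [ 0.6   0.98 -1.14] cm; n= 0.3
```

View pics/w26.png

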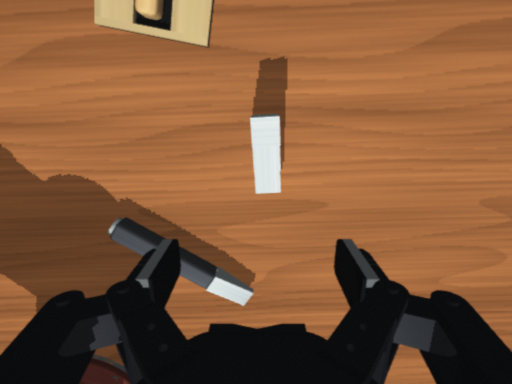

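View pics/w26c.png

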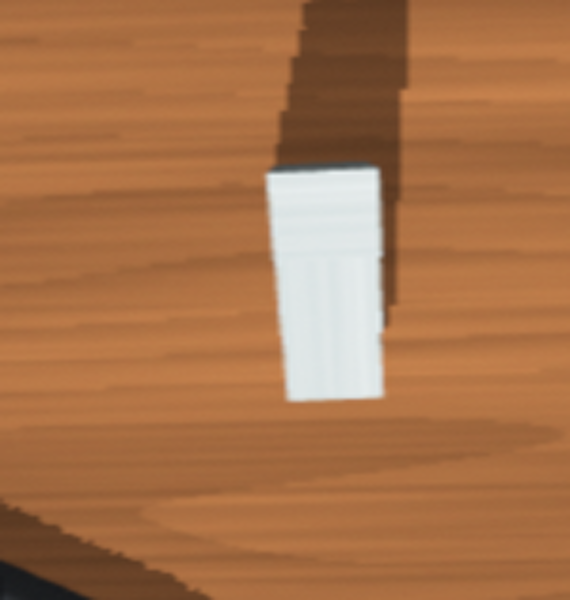

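```bash
python3 - <<'E'
from h import *
ci=dict(np.load("pics/w26.npz"))
s=lambda p:np.array(p)/[3.8,3.0]+[180,60]
F=ray(ci,s([[267,174],[379,168]]),.052)[:,:2]*1000;B=ray(ci,s([[288,402],[384,398]]),.032)[:,:2]*1000
f=F.mean(0);b=B.mean(0);v=f-b
an=np.degrees(np.arctan2(v[1],v[0]))
print(F.round(1),B.round(1),np.linalg.norm(F[0]-F[1]),np.linalg.norm(B[0]-B[1]),np.linalg.norm(v),an,(f+b)/2)
c=(f+b)/2000
go(c[0],c[1],.25,an)
E
```

```text
[[ 466.2 -303.8]
 [ 467.2 -332. ]] [[ 381.6 -305.8]
 [ 382.4 -334.4]] 28.29658036564309 28.554366375742944 84.72718950341348 1.4843556420686865 [ 424.35343166 -319.00100989]
t 25.20 pos [ 404.4 -311.8  348.4] yaw -1.9 F [ 0.1 -0.3 -1.1] op 85.7 q6 0.80
turn [-0.64  0.68 -3.36] shift now [2.14 0.76 9.81] after turn [1.98 0.77 9.84] cm; n= 2.0
```

Gauge measures 28.3 × 84.7 mm, with the high step ahead. Origin (424.4,-319), yaw 1.7°.

Call:
jog_arm(steps=[[[2,0.7,1],[-0.6,0.7,-3.5]],[[0,0,3],[0,0,0]],[[0,0,3.5],[0,0,0]],[[0,0,1.5],[0,0,0]],[[0,0,0],[0,0,0]],[[0,0,0],[0,0,0]]])

```text
t: 25.8
tool_pos: [0.4292, -0.3135, 0.2539]
tool_rot: [-3.139, -0.067, -0.001]
contact_force: [0.4, 0.2, -0.3]
opening: 0.0855
```

```bash
python3 - <<'E'
from h import *
go(.4244,-.319,.197,1.7)
im,ci=shot("w27")
E
```

```text
t 25.80 pos [ 429.2 -313.5  253.9] yaw 2.4 F [ 0.4  0.2 -0.3] op 85.5 q6 0.76
turn [-0.12 -0.05  0.74] shift now [-0.51  0.54  5.69] after turn [-0.5   0.54  5.69] cm; n= 1.1
```

View pics/w27.png

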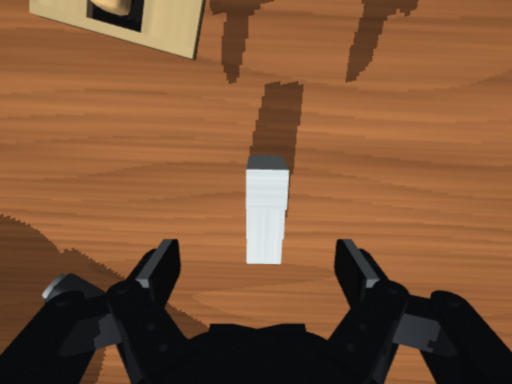

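Call:
jog_arm(steps=[[[-0.5,0.55,1.5],[0,0,0.7]],[[0,0,2],[0,0,0]],[[0,0,1.2],[0,0,0]],[[0,0,0],[0,0,0]],[[0,0,0],[0,0,0]]])

```text
t: 26.35
tool_pos: [0.4254, -0.3211, 0.2084]
tool_rot: [3.137, 0.046, 0.01]
contact_force: [-0.6, 0.0, -0.9]
opening: 0.0853
```

```bash
python3 - <<'E'
from h import *
go(.4244,-.319,.197,1.7)
im,ci=shot("w28")
E
```

```text
t 26.35 pos [ 425.4 -321.1  208.4] yaw 1.7 F [-0.6  0.  -0.9] op 85.3 q6 0.75
turn [ 0.26 -0.37 -0.02] shift now [-0.1  -0.22  1.14] after turn [-0.09 -0.21  1.14] cm; n= 0.2
```

View pics/w28.png

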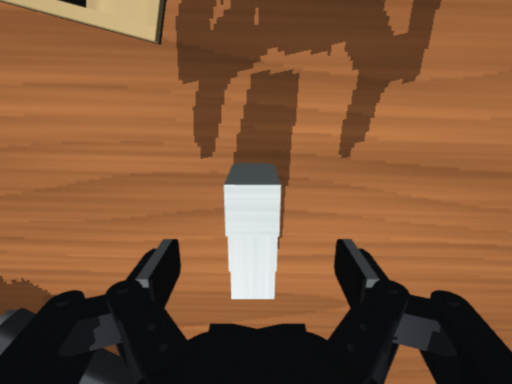

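Call:
jog_arm(steps=[[[-0.1,-0.2,0.8],[0.2,-0.4,0]],[[0,0,0.4],[0,0,0]],[[0,0,0],[0,0,0]],[[0,0,0],[0,0,0]]])

```text
t: 26.8
tool_pos: [0.4248, -0.3196, 0.1974]
tool_rot: [3.138, 0.046, 0.002]
contact_force: [-1.1, -0.3, 0.3]
opening: 0.0854
```

Call:
jog_arm(steps=[[[0,0,0],[0,0,0]],[[0,0,0],[0,0,0]],[[0,0,0],[0,0,0]],[[0,0,0],[0,0,0]],[[0,0,0],[0,0,0]],[[0,0,0],[0,0,0]],[[0,0,0],[0,0,0]]], fingers=-1, grip_force=80)

```text
t: 27.5
tool_pos: [0.4253, -0.3198, 0.1984]
tool_rot: [3.137, 0.046, 0.004]
contact_force: [0.0, -0.1, -0.2]
opening: 0.0261
```

```bash
python3 - <<'E'
from h import *
go(.4244,-.319,.197,1.7)
E
```

```text
t 27.50 pos [ 425.3 -319.8  198.4] yaw 1.7 F [ 0.  -0.1 -0.2] op 26.1 q6 0.76
turn [ 0.25 -0.14 -0.01] shift now [-0.08 -0.08  0.14] after turn [-0.08 -0.08  0.14] cm; n= 0.0
```

Call:
jog_arm(steps=[[[0,0,-1],[0,0,0]],[[0,0,-3],[0,0,0]],[[0,0,-4],[0,0,0]],[[0,0,-3],[0,0,0]],[[0,0,0],[0,0,0]]])

```text
t: 28.0
tool_pos: [0.4236, -0.3181, 0.3099]
tool_rot: [-3.14, -0.046, 0.006]
contact_force: [0.2, -0.8, -2.3]
opening: 0.0259
```

```bash
python3 - <<'E'
from h import *
ci=dict(np.load("pics/w25.npz"))
P=ray(ci,[[357,138],[437.5,130],[429,233],[352,237]],.024)[:,:2]*1000
print(P.round(1),P.mean(0))
go(.553,-.080,.31,0)
shot("w29")
E
```

```text
[[ 715.8  -32.4]
 [ 721.  -117.6]
 [ 599.1 -127.2]
 [ 597.1  -35. ]] [658.24947432 -78.03293877]
t 28.00 pos [ 423.6 -318.1  309.9] yaw 1.7 F [ 0.2 -0.8 -2.3] op 25.9 q6 0.76
turn [-0.09  0.2   1.69] shift now [ 1.363e+01 -2.342e+01 -2.000e-02] after turn [ 1.294e+01 -2.381e+01 -1.000e-02] cm; n= 5.4
```

View pics/w29.png

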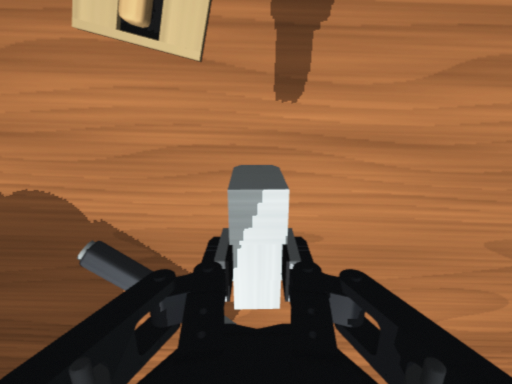

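Call:
jog_arm(steps=[[[2.2,-4,0],[0,0.2,1.7]],[[2.2,-4,0],[0,0,0]],[[2.2,-4,0],[0,0,0]],[[2.2,-4,0],[0,0,0]],[[2.2,-4,0],[0,0,0]],[[2.2,-3,0],[0,0,0]],[[0,0,0],[0,0,0]],[[0,0,0],[0,0,0]]])

```text
t: 28.85
tool_pos: [0.5534, -0.0778, 0.2906]
tool_rot: [-3.129, 0.01, 0.04]
contact_force: [0.3, -0.1, -2.0]
opening: 0.0259
```

```bash
python3 - <<'E'
from h import *
go(.553,-.080,.31,0)
im,ci=shot("w30")
cv2.imwrite("pics/w30c.png",cv2.resize(im[0:150,180:340],None,fx=4,fy=4,interpolation=cv2.INTER_CUBIC))
E
```

```text
t 28.85 pos [553.4 -77.8 290.6] yaw -0.3 F [ 0.3 -0.1 -2. ] op 25.9 q6 1.30
turn [-0.7   1.46 -0.36] shift now [-0.09  0.2  -1.94] after turn [-0.04  0.22 -1.94] cm; n= 0.4
```

View pics/w30.png

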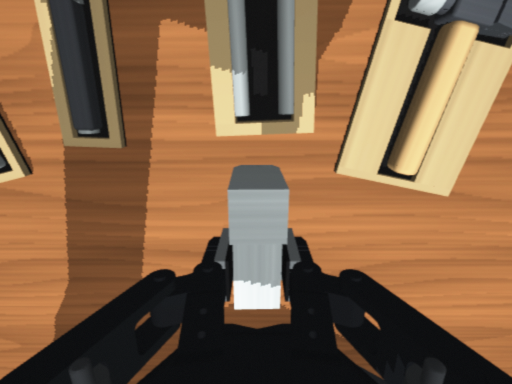

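View pics/w30c.png

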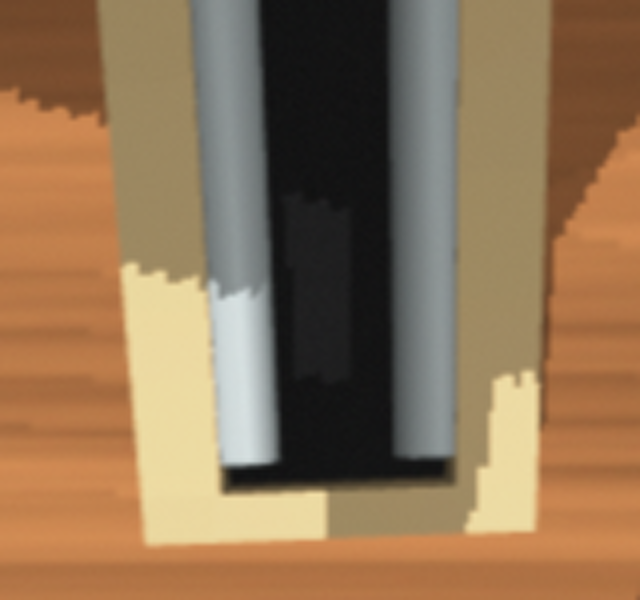

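```bash
python3 - <<'E'
from h import *
ci=dict(np.load("pics/w30.npz"))
s=lambda p:np.array(p)/4+[180,0]
P=ray(ci,s([[146,544],[535,530],[100,4],[551,4],[221,492],[455,482]]),.024)[:,:2]*1000
print(P.round(1))
an=lambda v:np.degrees(np.arctan2(v[1],v[0]))
print(an(P[0]-P[1])-90,an(P[2]-P[0]),an(P[3]-P[1]),np.linalg.norm(P[0]-P[1]),np.linalg.norm(P[4]-P[5]))
for yaw in (1,1.5,2):
  a=np.radians(yaw);u=np.array([np.cos(a),np.sin(a)])
  print(yaw,P[:2].mean(0)+60*u,P[4:].mean(0)+50*u)
E
```

```text
[[ 598.4  -38.9]
 [ 601.  -123. ]
 [ 698.2  -35.9]
 [ 697.4 -119.8]
 [ 609.4  -55.6]
 [ 611.2 -105.4]]
1.7725565541895634 1.7052016937329264 1.87283532964539 84.13188231779066 49.86164739654509
1 [659.73926419 -79.88330256] [660.27450144 -79.60146999]
1.5 [659.72784198 -79.35983005] [660.26498294 -79.16524289]
2 [659.7118521  -78.83647715] [660.25165804 -78.72911547]
```

```bash
python3 - <<'E'
from h import *
go(.6607,-.0791,.26,1.75)
E
```

```text
t 28.90 pos [553.2 -78.1 290.4] yaw -0.4 F [-0.6  0.2 -2. ] op 26.1 q6 1.30
turn [-0.76  1.46 -2.16] shift now [10.83  0.06  2.77] after turn [10.75  0.43  3.04] cm; n= 2.2
```

Call:
jog_arm(steps=[[[3,0,0],[-0.7,1.4,-2.1]],[[4,0.2,0.5],[0,0,0]],[[3.5,0.2,0.7],[0,0,0]],[[0,0,0.5],[0,0,0]],[[0,0,0],[0,0,0]],[[0,0,0],[0,0,0]]])

```text
t: 29.5
tool_pos: [0.6558, -0.0869, 0.2639]
tool_rot: [-3.139, -0.033, 0.021]
contact_force: [0.7, -0.3, -1.7]
opening: 0.0263
```

```bash
python3 - <<'E'
from h import *
go(.6607,-.0791,.25,1.75)
E
```

```text
t 29.50 pos [655.8 -86.9 263.9] yaw 1.2 F [ 0.7 -0.3 -1.7] op 26.3 q6 1.31
turn [-0.13  0.75 -0.54] shift now [ 0.52 -0.77  1.39] after turn [ 0.51 -0.77  1.39] cm; n= 0.3
```

Call:
jog_arm(steps=[[[0.5,-0.75,0.7],[-0.1,0.8,-0.5]],[[0,0,0],[0,0,0]],[[0,0,0],[0,0,0]],[[0,0,0],[0,0,0]]])

```text
t: 29.9
tool_pos: [0.6584, -0.0793, 0.2571]
tool_rot: [-3.141, -0.046, -0.003]
contact_force: [0.5, 0.8, -0.8]
opening: 0.026
```

```bash
python3 - <<'E'
from h import *
go(.6607,-.0791,.25,1.75)
im,ci=shot("w31")
cv2.imwrite("pics/w31c.png",cv2.resize(im[30:270,150:370],None,fx=2.5,fy=2.5,interpolation=cv2.INTER_CUBIC))
E
```

```text
t 29.90 pos [658.4 -79.3 257.1] yaw 1.7 F [ 0.5  0.8 -0.8] op 26.0 q6 1.31
turn [-0.02 -0.1  -0.08] shift now [ 0.23 -0.01  0.71] after turn [ 0.23 -0.01  0.71] cm; n= 0.1
```

View pics/w31c.png

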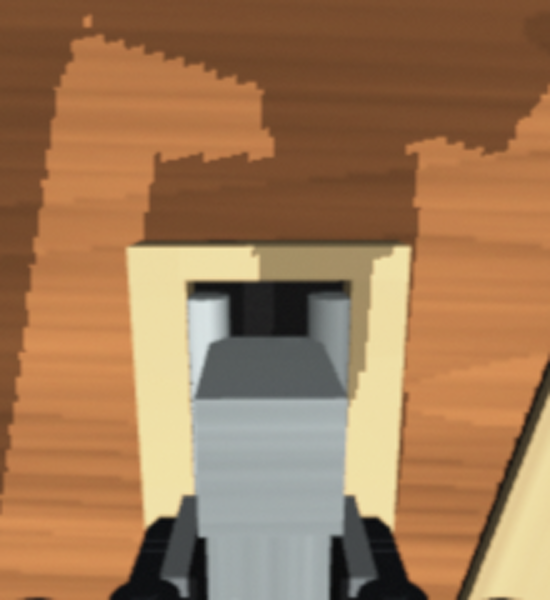

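```bash
python3 - <<'E'
from h import *
ci=dict(np.load("pics/w31.npz"))
s=lambda p:np.array(p)/2.5+[150,30]
an=lambda v:np.degrees(np.arctan2(v[1],v[0]))
for p,L,W in (([[128,247],[411,246]],60,84),([[187,283],[353,282]],50,50)):
    P=ray(ci,s(p),.024)[:,:2]*1000;a=np.radians(1.75)
    print(P.round(1),np.linalg.norm(P[0]-P[1]),W,an(P[0]-P[1])-90,P.mean(0)-L*np.array([np.cos(a),np.sin(a)]))
E
```

```text
[[ 718.2  -35.3]
 [ 721.  -119.2]] 84.01216231176667 84 1.8678999963933478 [659.62475767 -79.09343385]
[[ 708.1  -52.7]
 [ 709.9 -102.8]] 50.082176008744895 50 2.016096790430609 [658.99703096 -79.26680638]
```

Call:
jog_arm(steps=[[[0.2,0,1],[0,0,0]],[[0,0,1],[0,0,0]],[[0,0,0.5],[0,0,0]],[[0,0,0],[0,0,0]],[[0,0,0],[0,0,0]]])

```text
t: 30.45
tool_pos: [0.6606, -0.0791, 0.2298]
tool_rot: [-3.141, -0.046, -0.002]
contact_force: [-0.4, -0.1, -1.5]
opening: 0.0264
```

```bash
python3 - <<'E'
from h import *
go(.6603,-.0791,.2014,1.75)
E
```

```text
t 30.45 pos [660.6 -79.1 229.8] yaw 1.7 F [-0.4 -0.1 -1.5] op 26.4 q6 1.31
turn [-0.02 -0.09 -0.08] shift now [-0.03 -0.    2.84] after turn [-0.03 -0.    2.84] cm; n= 0.6
```

Call:
jog_arm(steps=[[[0,0,0.8],[0,0,0]],[[0,0,0.6],[0,0,0]],[[0,0,0.4],[0,0,0]],[[0,0,0.3],[0,0,0]],[[0,0,0],[0,0,0]]])

```text
t: 30.95
tool_pos: [0.6615, -0.0796, 0.2089]
tool_rot: [3.14, 0.047, 0.006]
contact_force: [-0.9, 0.4, -3.6]
opening: 0.0264
```

```bash
python3 - <<'E'
from h import *
go(.6603,-.0791,.2014,1.75)
E
```

```text
t 30.95 pos [661.5 -79.6 208.9] yaw 1.7 F [-0.9  0.4 -3.6] op 26.4 q6 1.31
turn [ 0.07 -0.23 -0.04] shift now [-0.12 -0.05  0.75] after turn [-0.11 -0.05  0.75] cm; n= 0.2
```

Call:
jog_arm(steps=[[[-0.1,0,0.4],[0,-0.2,0]],[[0,0,0.3],[0,0,0]],[[0,0,0.3],[0,0,0]],[[0,0,0],[0,0,0]]])

```text
t: 31.35
tool_pos: [0.6616, -0.0797, 0.2015]
tool_rot: [3.139, 0.048, 0.006]
contact_force: [-0.1, -1.0, -0.5]
opening: 0.0262
```

```bash
python3 - <<'E'
from h import *
go(.6603,-.0791,.2014,1.75)
im,ci=shot("w32")
E
```

```text
t 31.35 pos [661.6 -79.7 201.5] yaw 1.8 F [-0.1 -1.  -0.5] op 26.2 q6 1.31
turn [ 0.12 -0.21  0.  ] shift now [-0.13 -0.06  0.01] after turn [-0.13 -0.06  0.01] cm; n= 0.0
```

View pics/w32.png

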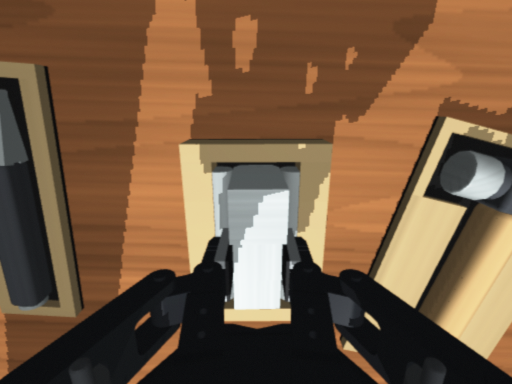

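Call:
jog_arm(steps=[[[0,0,0.2],[0,0,0]],[[0,0,0.2],[0,0,0]],[[0,0,0],[0,0,0]]])

```text
t: 31.7
tool_pos: [0.662, -0.0796, 0.2015]
tool_rot: [3.139, 0.049, 0.002]
contact_force: [1.3, -0.1, -4.6]
opening: 0.0261
```

```bash
python3 - <<'E'
from h import *
go(.6603,-.0791,.2014,1.75)
E
```

```text
t 31.70 pos [662.  -79.6 201.5] yaw 1.8 F [ 1.3 -0.1 -4.6] op 26.1 q6 1.31
turn [ 0.12 -0.08  0.02] shift now [-0.16 -0.06  0.01] after turn [-0.16 -0.06  0.01] cm; n= 0.0
```

Call:
jog_arm(steps=[[[0,0,0.5],[0,0,0]]])

```text
t: 31.8
tool_pos: [0.6626, -0.0796, 0.2012]
tool_rot: [3.14, 0.049, -0.002]
contact_force: [-23.4, 4.4, 46.7]
opening: 0.0267
```

Call:
jog_arm(steps=[[[0,0,0.5],[0,0,0]]])

```text
t: 31.9
tool_pos: [0.663, -0.0797, 0.2013]
tool_rot: [3.14, 0.05, -0.007]
contact_force: [-18.3, 3.4, 30.3]
opening: 0.0262
```

On the floor, as the push reads +30 to +47 N upward with no further travel. Relieving the push, then releasing.

Call:
jog_arm(steps=[[[0,0,0],[0,0,0]],[[0,0,0],[0,0,0]]])

```text
t: 32.1
tool_pos: [0.663, -0.0795, 0.202]
tool_rot: [3.14, 0.05, -0.006]
contact_force: [-0.3, 1.1, 0.6]
opening: 0.0262
```

Call:
jog_arm(steps=[[[0,0,0],[0,0,0]],[[0,0,0],[0,0,0]],[[0,0,-0.2],[0,0,0]],[[0,0,-0.3],[0,0,0]],[[0,0,0],[0,0,0]]], fingers=0)

```text
t: 32.6
tool_pos: [0.6627, -0.0796, 0.2048]
tool_rot: [3.141, 0.048, -0.007]
contact_force: [-0.3, -0.2, -0.3]
opening: 0.0427
```

Call:
jog_arm(steps=[[[0,0,-2],[0,0,0]],[[0,0,-4],[0,0,0]],[[0,0,-4],[0,0,0]],[[-2,0,-2],[0,0,0]],[[0,0,0],[0,0,0]],[[0,0,0],[0,0,0]]], fingers=1)

```text
t: 33.2
tool_pos: [0.6428, -0.0801, 0.3273]
tool_rot: [-3.141, -0.047, 0.011]
contact_force: [-0.4, -0.4, -0.9]
opening: 0.0854
```

```bash
python3 - <<'E'
from h import *
im,ci=shot("w33")
cv2.imwrite("pics/w33c.png",cv2.resize(im[80:260,180:330],None,fx=3.3,fy=3.3,interpolation=cv2.INTER_CUBIC))
go(.6603,-.0791,.2014,1.75)
E
```

```text
t 33.25 pos [642.9 -80.1 327.1] yaw 1.7 F [0.4 0.1 0.1] op 85.1 q6 1.30
turn [-0.02  0.42 -0.03] shift now [ 1.83 -0.05 12.56] after turn [ 1.74 -0.05 12.57] cm; n= 2.5
```

View pics/w33.png

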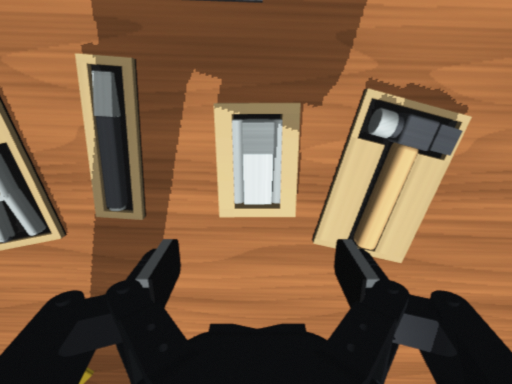

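View pics/w33c.png

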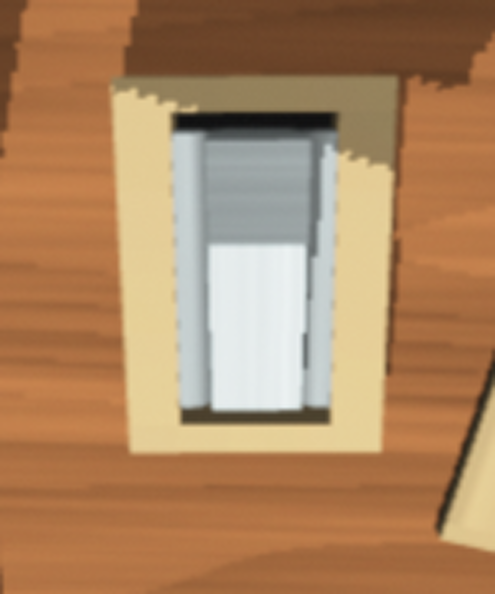

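```bash
python3 - <<'E'
from h import *
ci=dict(np.load("pics/w33.npz"))
s=lambda p:np.array(p)/3.3+[180,80]
for p,zs in (([[204,138],[314,138]],(.055,.065)),([[209.5,411],[303,409.5]],(.035,.045))):
    for z in zs:
        P=ray(ci,s(p),z)[:,:2]*1000; print(z,P.round(1),np.linalg.norm(P[0]-P[1]).round(1))
im=shot("sc1","scene")[0]; t=shot("top2","top")[0]
cv2.imwrite("pics/sc1c.png",cv2.resize(im[150:330,120:400],None,fx=2.8,fy=2.8,interpolation=cv2.INTER_CUBIC))
E
```

```text
0.055 [[703.8 -64.2]
 [704.7 -93.4]] 29.2
0.065 [[704.5 -64.7]
 [705.3 -92.7]] 28.0
0.035 [[618.1 -65.9]
 [619.5 -95.5]] 29.7
0.045 [[622.  -66.3]
 [623.4 -94.8]] 28.6
```

View pics/sc1c.png

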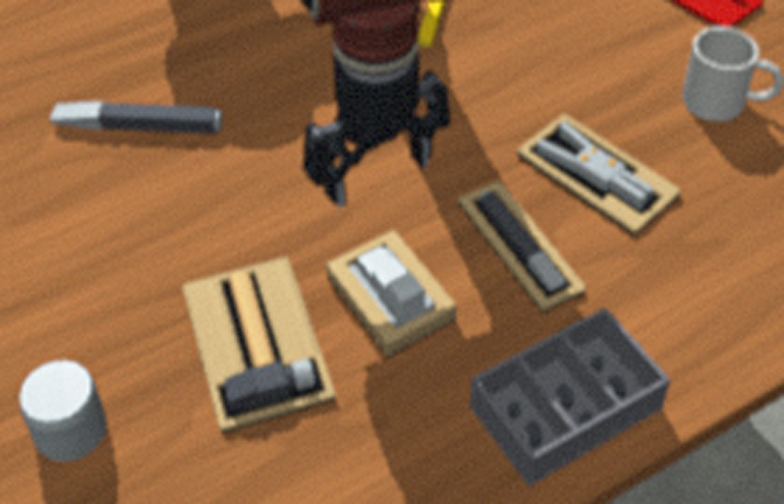

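View pics/top2.png

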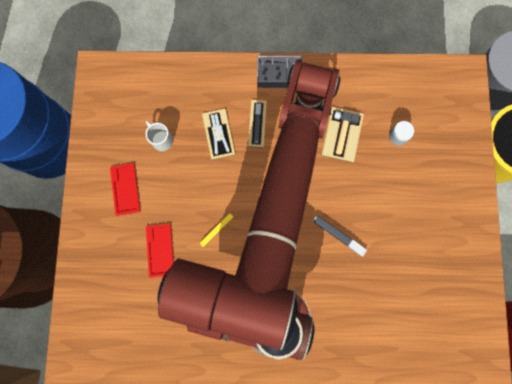

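The visual check on the gauge's depth is inconclusive: one pixel is about 1 mm, and the readings allow 0–5 mm proud. I'll press gently on its middle step with shut fingers. That also probes the height, as a seated gauge should give contact at TCP z ≈ 0.218.

Call:
jog_arm(steps=[[[1.5,0,2],[0,0.3,0]],[[0,0,2.5],[0,0,0]],[[0,0,2],[0,0,0]],[[0,0,0.5],[0,0,0]],[[0,0,0],[0,0,0]],[[0,0,0],[0,0,0]],[[0,0,0],[0,0,0]]], fingers=-1, grip_force=20)

```text
t: 34.05
tool_pos: [0.6577, -0.079, 0.2453]
tool_rot: [-3.137, -0.047, 0.023]
contact_force: [-0.3, -0.3, 0.2]
opening: -0.0002
```

```bash
python3 - <<'E'
from h import *
go(.658,-.0795,.221,1.75)
shot("w34")
E
```

```text
t 34.05 pos [657.7 -79.  245.3] yaw 1.7 F [-0.3 -0.3  0.2] op -0.2 q6 1.31
turn [-0.23  0.84 -0.02] shift now [0.06 0.06 2.43] after turn [0.03 0.05 2.43] cm; n= 0.5
```

View pics/w34.png

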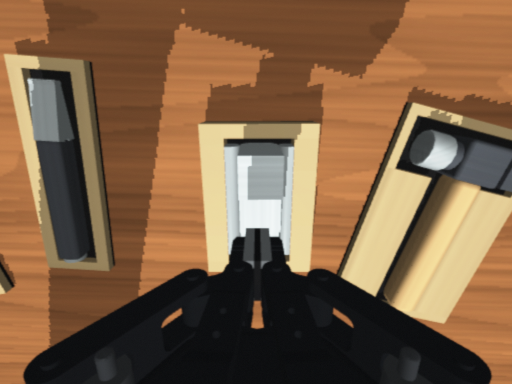

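Call:
jog_arm(steps=[[[0,0,0.8],[-0.2,0.8,0]],[[0,0,0.6],[0,0,0]],[[0,0,0.3],[0,0,0]],[[0,0,0],[0,0,0]]])

```text
t: 34.5
tool_pos: [0.6585, -0.0792, 0.23]
tool_rot: [3.14, 0.048, 0.009]
contact_force: [0.8, 0.4, 1.2]
opening: -0.0
```

Call:
jog_arm(steps=[[[0,0,0.3],[0,0,0]],[[0,0,0.2],[0,0,0]]])

```text
t: 34.7
tool_pos: [0.6586, -0.0793, 0.2251]
tool_rot: [3.14, 0.047, 0.01]
contact_force: [0.4, -0.0, 1.0]
opening: -0.0
```

Call:
jog_arm(steps=[[[0,0,0.2],[0,0,0]],[[0,0,0.2],[0,0,0]]])

```text
t: 34.9
tool_pos: [0.6587, -0.0793, 0.2208]
tool_rot: [3.14, 0.047, 0.01]
contact_force: [-0.4, 0.1, 0.2]
opening: 0.0002
```

Call:
jog_arm(steps=[[[0,0,0.2],[0,0,0]]])

```text
t: 35.0
tool_pos: [0.6588, -0.0793, 0.2188]
tool_rot: [3.14, 0.047, 0.01]
contact_force: [-0.9, 1.5, 3.1]
opening: 0.0002
```

Call:
jog_arm(steps=[[[0,0,0.15],[0,0,0]]])

```text
t: 35.1
tool_pos: [0.6589, -0.0792, 0.2184]
tool_rot: [3.141, 0.048, 0.008]
contact_force: [-7.4, 1.6, 13.4]
opening: -0.0001
```

Contact came at TCP z 0.2185 against 0.218 expected, and a 13 N push gave no more travel, so the gauge stands on the bottom. Retracting and taking a last look.

Call:
jog_arm(steps=[[[0,0,-0.5],[0,0,0]],[[0,0,-3],[0,0,0]],[[0,0,-4],[0,0,0]],[[0,0,-4],[0,0,0]],[[-3,0,-2],[0,0,0]],[[-4,0,-1],[0,0,0]],[[0,0,0],[0,0,0]],[[0,0,0],[0,0,0]]])

```text
t: 35.9
tool_pos: [0.5859, -0.0813, 0.3693]
tool_rot: [3.14, 0.048, 0.01]
contact_force: [0.9, 0.2, 0.8]
opening: 0.0002
```

```bash
python3 - <<'E'
from h import *
im,ci=shot("w35"); shot("sc2","scene")
cv2.imwrite("pics/w35c.png",cv2.resize(im[0:240],None,fx=1.5,fy=1.5,interpolation=cv2.INTER_CUBIC))
go(.6,-.08,.4,1.75)
E
```

```text
t 36.00 pos [586.5 -81.2 368.5] yaw 1.8 F [-0.3 -0.5 -0.6] op -0.0 q6 1.28
turn [ 0.07 -0.27  0.02] shift now [ 1.36 -0.08 -3.15] after turn [ 1.35 -0.08 -3.15] cm; n= 0.7
```

View pics/w35c.png

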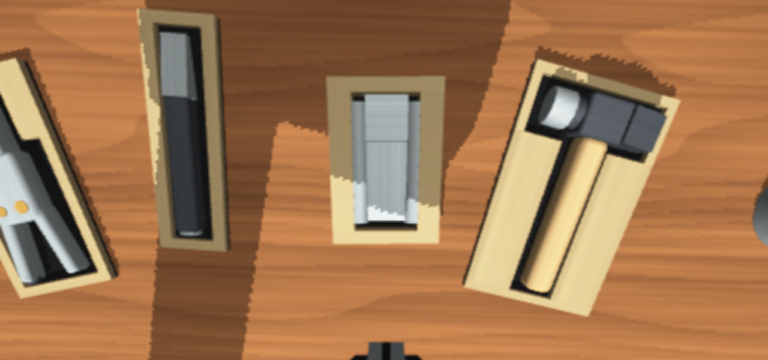

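All four tools sit inside their pockets: pliers on the left, chisel at (185,130), gauge at (387,160) and hammer at (575,180). The arm is clear, so I'm handing in.

```bash
python3 -c "
from station import ctrl
print(ctrl.finish_job())"
```

```text
the job is handed in; nothing more can be done
None
```

All four tools are back in their plywood inserts, placed in the order asked: hammer, pliers, the small dark chisel, then the gauge. I handed the job in at about 36 s of the 99 s allowed, with the arm clear of everything. I never reached for the mug, the tin or the look-alikes, and they show in place in the later views.

- **Final look:** the last wrist view shows each tool inside its own pocket. The hammer, pliers and chisel were released at the height where they should rest on the pocket floor. That and the pictures are the evidence that they lie flat, and I did not probe them.
- **Gauge depth:** the pictures could not settle this, since they allowed it to stand anywhere from 0 to 5 mm proud. I pressed its middle step with shut fingers. Contact came at a TCP height of 218.5 mm against 218 expected, and a 13 N push moved it no further, so it stands on the bottom.
- **Hard push:** while still gripping the gauge I pushed harder than the 3 to 10 N stated. The wrist briefly read about 47 N upward, with about 24 N sideways. That is well under the 120 N wrist limit. It went through the gripped gauge, so I don't think it counts against the 40 N limit for the arm or gripper body, but I can't rule it out.
- **Camera disagreement:** the top camera differed from the wrist camera by up to 5 mm in y. I trusted the wrist camera because it agreed with where the gripper actually met the tools.

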